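# Scan the glaze jar and hang its test tile

## Robot

A 6-joint arm with a two-finger parallel gripper is mounted at the origin on the work surface. World frame = base frame: x ahead of the robot, y to its left, z up, the work surface at z = 0. Lengths are in m, angles in rad, forces in N, time in s.
With the tool pointing down it reaches from about 0.35 to 0.975 m from the base axis. Payload 4.9 kg.
Tool frame: the origin (TCP) lies at the very end of the fingers, on their centre line; the grasp point (between the pads) lies 19 mm behind it; z points along the fingers, y is the line along which they close (so a half turn about z gives the same grasp; the last joint's range is limited). The gripper opens to 85 mm and grips with 20 to 120 N. Pads are 22 mm wide; open, the fingers measure 114 mm over their backs; the gripper's body (76 mm by 85 mm) begins 54 mm behind the grasp point. The pads swing forward as they close: fully open they stand 13 mm farther back than shut.
Start: joints at [-1.354, 0.053, 1.613, -0, 1.476, -0.119], TCP at [0.206, -0.59, 0.202] pointing down, gripper open.
Joint ranges: [-3.01, 3.01], [-1.01, 2.22], [0.06, 2.58], [-1.02, 4.17], [0.09, 2.62], [-3.14, 3.14]. Speed limits (rad/s): [2.57, 2.57, 3.14, 3.14, 3.14, 3.14].

## Interface

Orientations are given as a unit quaternion [w, x, y, z].
In Python, from plant import manip gives the robot as it stands.
- The arm moves only by the shell command python3 -m pendant 'ROWS'. ROWS is JSON, a list of rows, each a list of 3 entries, a list of its own where there are three numbers: the opening, from 0 (shut) to 1 (fully open), then the shift along the tool's x, y, z in units of 12 cm (1.0 is 12 cm), then the turn about the tool's z in units of pi rad (1.0 is pi rad). In form: [[gripper, [dx, dy, dz], roll], ...]. A call has 1 to 10 rows; each row is the pose to reach, as a shift and turn from the pose commanded when the call began, along the tool's axes at that moment, turning the shorter way round; what a row does not reach only later rows make up. A row lasts 1/10 s, in which the tool goes at most 50 mm and 8.59 degrees, less where a joint would pass 70% of its speed; a pose out of reach is approached as far as the arm can. A call with a number of a shift or a turn outside -1 to 1 is refused whole. A call with a gripper value outside its range is refused whole. The fingers move at their own pace and stop on an object; the grip force is fixed at half the most. Time passes only in rows, so rows that repeat a pose let the fingers close. It gives the time, the measured TCP pose, the force, the opening and the grip force at its end, in the units of the state.
- manip.state(): the state, without advancing time (a new reading comes with each control period).
- manip.grab_frame(name): name is "scene" or "top" or "wrist"; returns a dict with "img" (420x560x3 uint8, red, green, blue), "fx", "fy", "cx", "cy" (pixels), "D" ([k1, k2, p1, p2, k3] as OpenCV has them; the pictures are not rectified), "eye" and "rotation" of the camera in the world; the wrist camera has in their place "tool_from_camera" (4x4, takes a point from camera to tool coordinates, whose origin is the TCP and whose axes are the flange's). Camera axes: x right, y down, z forward; pixel columns grow to the right and rows downward; lengths in m; the calibration is good to about 2 mm. A picture is of the moment at which its call begins: read the wrist's pose just before it. There is no depth.
- manip.job_done(): hands the job in; it is judged then, once.
The state is a dict: "time": time; "joint_pos": joint angles; "joint_vel": joint speeds; "joint_efforts": joint torques, N m; "tool_pos": TCP position; "tool_rot": TCP orientation; "contact_force": force on the tool from outside, world axes, zero at the start; "ft_torque": the same for the moment, N m; "gripper_width": opening from 0.0 (shut) to 1.0 (fully open); "grasp_force": force on a finger pad.
Only numpy, scipy, OpenCV 4.12 (cv2) and the standard library are available. Lean on these libraries where they do the work, as an engineer would, in place of code of your own. Each camera call takes 0.05 s, during which the arm holds its last target. There are 200 camera calls.

## Task

File the new glaze sample: first turn the glaze jar where it stands on the reader's foot plate so that its label squarely faces the reader's window, then hang the loose test tile by its hole on the rack's free peg, pushed down to the collar with its long end hanging downwards, and let go. Leave the jar upright and facing the reader, and do not shift or knock over the other things on the bench.

Things in the scene. Friction and masses are not known exactly. Their poses are not given: they have to be found in the camera images.
- tile: White test tile, the only loose one with a hole: 88 long, 44 wide, 7 mm thick, 60 g, lying flat. Square end with a 14 mm hole through the thickness; other end half round. Origin: underside, centre line, near the centre of mass, 43 mm from the square end. x along the tile to the round end, z up. Long sides straight and parallel from x -43 to +23 mm: pinch there.
- tile_hole (a point): Centre of the tile's 14 mm hole at mid-thickness: 29 mm from the tile's origin towards the square end, 3.5 mm above the underside. Axes as the tile's.
- rack: Fixed wooden rack: base board 110 x 280 x 18 mm, two end posts, a 22 mm square bar along y, its top 118 mm up. Origin: on the table below the bar's middle. Its front (-x) faces roughly to the robot. It carries three steel pegs, 80 mm apart along y; which one is free varies.
- peg: The free peg (fixed steel, no tile): 8 mm thick, 45 mm long, last 6 mm tapered to 3 mm. It leans 40 degrees from vertical to the rack's front (-x), so points up and towards the robot. At its root a collar 22 mm across, 6 mm thick, then a 12 mm stem into the bar. Origin: on the axis, on the collar's upper face, 130 mm above the table. Axes as the rack's, z vertical.
- peg_seat (a point): Same point as the free peg's origin, but turned with the peg: z along the peg to its tip (45 mm away), y level along the rack, x square to the peg, uphill and away from the robot. A tile fully home lies on the collar, hole centre about 3.5 mm up this z; let go, its long end (towards -x) droops some 5 to 10 degrees further and it stays on the peg.
- peg_used_a: An occupied peg, like the free one, but with a finished tile of the same shape fixed on it and hanging down; an obstacle. Origin and axes as the free peg's; its tile is 44 mm wide and reaches about 55 mm below and 60 mm in front (-x) of the origin.
- peg_used_b: Another occupied peg, exactly like the first occupied one; an obstacle.
- jar: Closed glaze jar standing loose on the reader's foot plate: cylinder 54 mm across, 78 mm high with its flat lid of the same width, about 200 g. Origin: centre of the underside. z up; x points to its marked side: a raised label 26 x 34 mm on the body, and above it on the lid a ridge 25 x 8 x 5 mm from the centre to the rim, pointing the same way.
- jar_label (a point): Middle of the jar's label, on the jar's side at 27.5 mm from its axis, 31 mm above its underside. Axes as the jar's.
- reader: Fixed code reader: grey block 60 deep (x), 70 wide, top 75 mm above the table, on a foot plate 4 mm thick, 80 wide, running 125 mm from the origin to its front (-x). The jar stands on it, axis about 105 mm in front of the origin, 75 mm from the window. Origin: on the table below the block. x points from jar to block: the label faces the window when the jar's x has this direction.
- reader_window (a point): Middle of the reader's black window, on the block's front face, 45 mm above the table, 30 mm from the reader's origin towards the jar.
- plain_tile: Bystander: loose square-cornered tile without a hole, 75 x 50 x 7 mm, lying flat. Origin: centre of its underside.
- cup: Bystander: small terracotta cup, 60 mm across and 60 mm high, loose. Origin: centre of its underside.
- rib: Bystander: loose wooden throwing rib, flat oblong 100 x 60 x 6 mm with round ends. Origin: centre of its underside, x along it.
- brush: Bystander: loose glaze brush about 170 mm long, lying flat along its x. Origin: below its middle.
- mug: Bystander: loose white mug, 80 mm across plus the handle (at +y), 90 mm high. Origin: centre of its underside.
- tub: Bystander: loose glaze tub, 80 mm across, 110 mm high, with lid. Origin: centre of its underside.
Mind the look-alikes: they are no part of the job. Leave any purple or turquoise look-alike of the tile alone.

How it is judged:
On the way, in this order (a step that is already met when the one before it is completed fails the run):
1. the jar's label faces the reader's window (angle between the x axis of jar and the x axis of reader, either way round below 0.22 rad and horizontal distance between jar_label and reader_window below 0.07 m and angle between jar's own z axis and vertical below 0.1 rad and distance of jar from where it was at the start of the episode below 0.02 m), for 0.3 s.
2. the tile is on the free peg, down at the collar, long end downwards (x of tile_hole in the frame of peg_seat between -0.008 and 0.008 m and y of tile_hole in the frame of peg_seat between -0.008 and 0.008 m and z of tile_hole in the frame of peg_seat between -0.002 and 0.015 m and x of tile in the frame of peg_seat below -0.012 m), for 0.2 s.
At the end, for the whole second after the job is handed in: Jar upright within 6 degrees, within 20 mm of its start, label facing the window within 12 degrees. Tile at rest on the free peg: hole centre within 8 mm (across) of the peg's axis and at most 15 mm up from the collar, long end downhill (all of step 1 and all of step 2 and linear speed of each of tile, jar below 0.03 m/s); the robot touches nothing.
It fails at once if a bystander (plain tile, cup, rib, brush, mug or tub) is shifted by more than 20 mm (distance of any of plain_tile, cup, rib, brush, mug, tub from where it was at the start of the episode above 0.02 m).
It fails at once if the jar is tipped by more than 20 degrees (angle between jar's own z axis and vertical above 0.35 rad).
It also fails if it takes over 62 s, if anything falls off the work surface, if the arm or the gripper's body presses on something with over 40 N, if the wrist force passes 120 N, or if a joint passes its speed limit or range.

## Working session

There is one attempt and no reset: what is moved stays moved. The work goes in short steps, Python scripts to look and compute and a shell command to move; the robot and the scene stay as the last step left them, time stands still between calls to the robot, and variables do not carry over. Pictures are saved under pics/ and viewed, at most 10 in all, crops included, and the job is handed in when it is done.

```bash
mkdir -p pics; ls
cat > h.py <<'E'
import numpy as np, cv2, json
from plant import manip
from scipy.spatial.transform import Rotation as R
def q2R(q): return R.from_quat([q[1],q[2],q[3],q[0]]).as_matrix()
def grab(name):
    s=manip.state(); f=dict(manip.grab_frame(name))
    if 'tool_from_camera' in f:
        T=np.array(f['tool_from_camera']); Rt=q2R(s['tool_rot'])
        f['rotation']=Rt@T[:3,:3]; f['eye']=np.array(s['tool_pos'])+Rt@T[:3,3]
    else:
        r=np.array(f['rotation']); f['rotation']=r if r.shape==(3,3) else q2R(r)
        f['eye']=np.array(f['eye'])
    f['K']=np.array([[f['fx'],0,f['cx']],[0,f['fy'],f['cy']],[0,0,1.]]); f['D']=np.array(f['D'],float)
    return f
def save(f,n): cv2.imwrite(n,cv2.cvtColor(f['img'],cv2.COLOR_RGB2BGR))
def rays(f,px):
    p=cv2.undistortPoints(np.array(px,float).reshape(-1,1,2),f['K'],f['D']).reshape(-1,2)
    return np.c_[p,np.ones(len(p))]@f['rotation'].T
def onz(f,px,z):
    d=rays(f,px); return f['eye']+d*((z-f['eye'][2])/d[:,2])[:,None]
def tri(obs):
    A=np.zeros((3,3));b=np.zeros(3);L=[]
    for f,px in obs:
        d=rays(f,[px])[0];d/=np.linalg.norm(d);P=np.eye(3)-np.outer(d,d);A+=P;b+=P@f['eye'];L.append((P,f['eye']))
    x=np.linalg.solve(A,b); return x,[np.linalg.norm(P@(x-e)) for P,e in L]
def proj(f,X):
    r=f['rotation'].T; return cv2.projectPoints(np.array(X,float).reshape(-1,1,3),cv2.Rodrigues(r)[0],-r@f['eye'],f['K'],f['D'])[0].reshape(-1,2)
import pickle
def keep(f,n): pickle.dump(f,open(n+'.pkl','wb'))
def load(n): return pickle.load(open(n+'.pkl','rb'))
E
python3 - <<'E'
from h import *
for n in ('scene','top'):
    f=grab(n); keep(f,n); save(f,f'pics/{n}.png'); print(n,f['eye'],f['rotation'].round(3).tolist(),f['fx'],f['D'])
s=manip.state(); print(s)
E
```

```text
pics
scene [1.35212253 0.04577797 0.80413691] [[-0.055, 0.62, -0.783], [0.998, 0.019, -0.054], [-0.019, -0.785, -0.62]] 415.4045854807864 [-0.10337742  0.          0.          0.          0.        ]
top [0.36935314 0.0045696  1.13673604] [[-0.004, -0.997, 0.081], [-1.0, 0.004, -0.002], [0.001, -0.081, -0.997]] 429.5664814581013 [-0.08494808  0.          0.          0.          0.        ]
{'time': 0.1, 'joint_pos': array([-1.35400505e+00,  5.32981579e-02,  1.61419985e+00, -1.72289431e-06,
        1.47600326e+00, -1.19005874e-01]), 'joint_vel': array([-0.00060624, -0.00180195, -0.00230306, -0.00056296, -0.00060236,
       -0.00124429]), 'joint_efforts': array([ 5.16868804e-04, -3.94909322e+01, -3.71361029e+01, -1.25886036e-04,
        3.99309021e-03, -1.77043864e-05]), 'tool_pos': array([ 0.20580912, -0.58946492,  0.2004557 ]), 'tool_rot': array([-9.53125262e-04,  9.85937651e-01,  1.67110852e-01, -4.74965672e-05]), 'contact_force': array([-0.12070133,  0.15950259, -0.16629732]), 'ft_torque': array([-0.01014173,  0.02926553,  0.01784349]), 'grasp_force': 0.0, 'gripper_width': 1.0008149912078026}
```

View pics/scene.png

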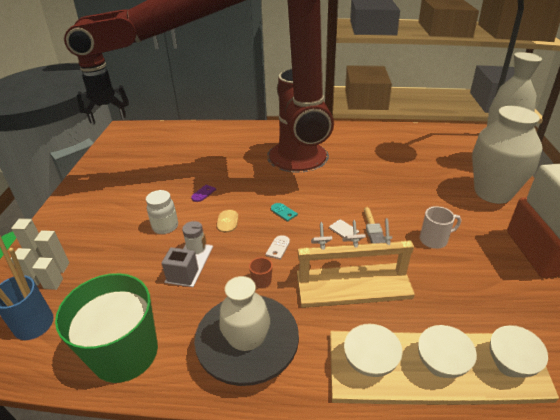

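View pics/top.png

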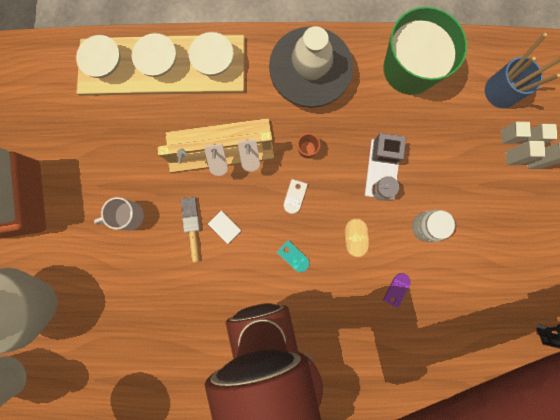

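The scene picture shows the white holed tile at (278,246) and the jar before the reader at (193,237). The rack is at (355,265), with its pegs at (322,235), (355,235) and (388,232).

The top picture shows the candidates for the tile:
- White with a hole at (295,196). I choose this one: it is white, holed and half round.
- Plain white square at (224,227).
- Turquoise at (293,256).
- Purple at (398,289).
- Tiles fixed on the rack at (216,158) and (249,155).

The free peg is at (181,155) and the jar lid at (387,187).

Run:
```python
from h import *
t=load('top');s=load('scene')
def c(f,x0,y0,w,h,W,H): return cv2.resize(f['img'][y0:y0+h,x0:x0+w],(W,H),interpolation=cv2.INTER_CUBIC)
a=np.hstack([c(t,150,125,100,75,400,300),c(t,270,130,150,112,400,300)])
b=np.hstack([c(s,300,205,110,82,400,300),c(s,155,210,140,105,400,300)])
cv2.imwrite('pics/crop1.png',cv2.cvtColor(np.vstack([a,b]),cv2.COLOR_RGB2BGR))
# tile mask in top
hsv=cv2.cvtColor(t['img'],cv2.COLOR_RGB2HSV)
m=((hsv[...,1]<70)&(hsv[...,2]>120)).astype(np.uint8)
n,l,st,ce=cv2.connectedComponentsWithStats(m)
for i in range(1,n):
    if st[i,4]>60 and 150<ce[i][0]<420 and 120<ce[i][1]<260: print(st[i],ce[i].round(1),onz(t,[ce[i]],.007)[0].round(3))
```

```text
[377 133  29  26 393] [390.7 145.9] [ 0.639 -0.296  0.007]
[ 365  139   34   61 1107] [381.4 177.2] [ 0.554 -0.268  0.007]
[238 140  22  31 510] [248.7 154.4] [0.616 0.086 0.007]
[205 144  22  31 511] [215.9 158.8] [0.605 0.174 0.007]
[177 149   9  14  66] [180.5 154.3] [0.618 0.27  0.007]
[284 180  23  33 491] [294.4 196.6] [ 0.502 -0.035  0.007]
[181 198  18  34 481] [189.4 214.8] [0.455 0.243 0.007]
[208 211  33  33 552] [224. 227.] [0.422 0.151 0.007]
```

View pics/crop1.png

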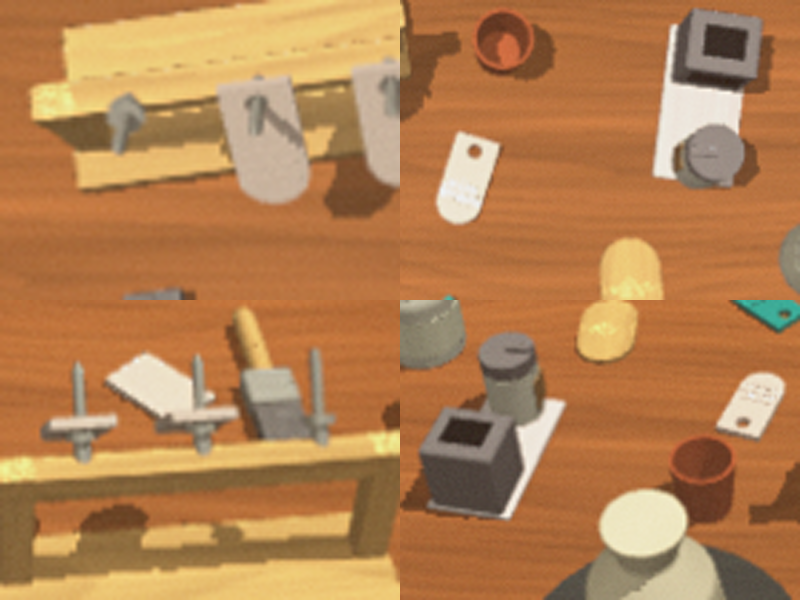

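The crop confirms the white tile, with its hole near (298,187) in the top image and its round end towards the robot. The free peg leans from about (181,151) to its tip at (180,162). The jar's ridge points towards +y, so it needs about a -95° turn. Next I work out rough positions.

```bash
cat >> h.py <<'E'
def go(p,yaw_y=None):
    """units for moving TCP to p (world) with tool y at yaw (deg)"""
    s=manip.state(); M=q2R(s['tool_rot']); d=M.T@(np.array(p)-s['tool_pos'])/.12
    r=0
    if yaw_y is not None:
        cur=np.degrees(np.arctan2(M[1,1],M[0,1])); r=-((yaw_y-cur+180)%360-180)/180
        print('cur yaw y',cur.round(1),'alt roll',r,(r+1 if r<0 else r-1))
    print('t',round(float(s['time']),2),'pos',np.round(s['tool_pos'],4),'units',d.round(3),'roll',round(r,4)); return d,r
E
python3 - <<'E'
from h import *
t=load('top');s=load('scene')
for n,a,b in [('jarlid',(387.7,187),(192.8,227.5)),('hole',(298,187),(275,252.5)),('pegtip',(180,162.5),(387.2,218.8)),('collar',(181.2,151.2),(388,240.7))]:
    print(n,tri([(t,a),(s,b)]))
m=cv2.inRange(cv2.cvtColor(t['img'],cv2.COLOR_RGB2HSV),(0,0,120),(180,70,255))[180:214,284:308]
n,l,st,ce=cv2.connectedComponentsWithStats(m);i=1+st[1:,4].argmax()
c=cv2.findContours((l==i).astype(np.uint8),cv2.RETR_EXTERNAL,cv2.CHAIN_APPROX_NONE)[0][0].reshape(-1,2)+[284,180]
w=onz(t,c,.007)[:,:2].astype(np.float32); print('tile',cv2.minAreaRect(w))
j=tri([(t,(387.7,187)),(s,(192.8,227.5))])[0]
M=q2R(manip.state()['tool_rot']);print(M.round(3).tolist(), grab('wrist')['tool_from_camera'])
go([j[0],j[1],.22],90)
E
```

```text
jarlid (array([ 0.51726198, -0.26588188,  0.07762328]), [np.float64(0.000200709675029962), np.float64(0.0002007096750299108)])
hole (array([ 0.52831602, -0.04422191,  0.00264098]), [np.float64(0.0005830448522434884), np.float64(0.000583044852243468)])
pegtip (array([0.56495513, 0.236487  , 0.1604125 ]), [np.float64(0.0018631243858319483), np.float64(0.0018631243858318644)])
collar (array([0.60029867, 0.24113364, 0.12114578]), [np.float64(0.0003166903945365541), np.float64(0.0003166903945365115)])
tile ((0.5018184185028076, -0.034640636295080185), (0.04349981248378754, 0.08748912811279297), 72.09911346435547)
[[0.944, 0.33, -0.0], [0.33, -0.944, 0.002], [0.0, -0.002, -1.0]] [[-8.05524128e-04 -9.64734560e-01 -2.63223442e-01  6.65372717e-02]
 [ 9.99999661e-01 -7.31902764e-04 -3.77747376e-04 -2.50717482e-04]
 [ 1.71771984e-04 -2.63223657e-01  9.64734822e-01 -1.72891344e-01]
 [ 0.00000000e+00  0.00000000e+00  0.00000000e+00  1.00000000e+00]]
cur yaw y -70.8 alt roll -0.8931122238778465 0.1068877761221535
t 0.15 pos [ 0.2058 -0.5896  0.2006] units [ 3.339 -1.692 -0.158] roll -0.8931
```

```bash
python3 -m pendant '[[1,[0.9,-0.42,0],0],[1,[0.9,-0.42,0],0],[1,[0.9,-0.42,0],0]]' && python3 -m pendant '[[1,[0.9,-0.42,0],0],[1,[0.9,-0.42,0],0],[1,[0.9,-0.42,0],0]]' && python3 -m pendant '[[1,[0.9,-0.42,0],0],[1,[0.9,-0.42,0],0],[1,[0.9,-0.42,0],0]]' && python3 -m pendant '[[1,[0.64,-0.43,0],-0.45],[1,[0.64,-0.43,0],-0.45],[1,[0.64,-0.43,0],-0.45],[1,[0.64,-0.43,0],-0.45],[1,[0.64,-0.43,0],-0.45],[1,[0.64,-0.43,0],-0.45],[1,[0.64,-0.43,0],-0.45],[1,[0.64,-0.43,0],-0.45],[1,[0.64,-0.43,0],-0.45],[1,[0.64,-0.43,0],-0.45]]'
python3 - <<'E'
from h import *
f=grab('wrist');keep(f,'w1');save(f,'pics/w1.png');go([.517,-.266,.2],10)
print(f['eye'],proj(f,[.517,-.266,.082]))
E
```

```text
time: 0.45
tool_pos: [0.2934, -0.5042, 0.2011]
tool_rot: [-0.001, 0.986, 0.168, 0.0]
contact_force: [-0.7, 0.0, 0.8]
gripper_width: 0.999
grasp_force: 0.0
time: 0.75
tool_pos: [0.3788, -0.4207, 0.2012]
tool_rot: [-0.001, 0.986, 0.169, 0.0]
contact_force: [0.1, -0.3, -0.6]
gripper_width: 1.0
grasp_force: 0.0
time: 1.05
tool_pos: [0.4641, -0.3375, 0.2013]
tool_rot: [-0.001, 0.986, 0.169, 0.0]
contact_force: [0.7, -1.0, -0.0]
gripper_width: 1.0
grasp_force: 0.0
time: 2.05
tool_pos: [0.5173, -0.2664, 0.2011]
tool_rot: [-0.0, 0.64, 0.769, -0.0]
contact_force: [-0.0, 0.5, 0.2]
gripper_width: 0.999
grasp_force: 0.0
cur yaw y 10.5 alt roll 0.002734259184859727 -0.9972657408151403
t 2.1 pos [ 0.5173 -0.2664  0.2011] units [ 0.003 -0.002  0.009] roll 0.0027
[ 0.50525131 -0.20079767  0.37403182] [[282.8402217  197.14403164]]
```

View pics/w1.png

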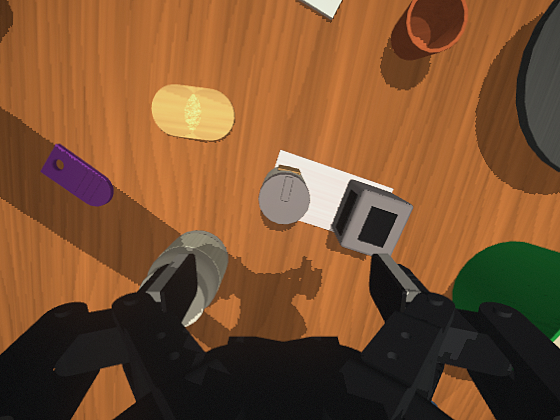

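The wrist view shows the jar lid at (284,197), with its ridge running up to (288,177). The reader block's top spans about (350,180)–(412,205). A zoom will give the angles.

Run:
```python
from h import *
f=load('w1')
c=cv2.resize(f['img'][140:270,240:413],(798,600),interpolation=cv2.INTER_CUBIC)
cv2.imwrite('pics/w1c.png',cv2.cvtColor(c,cv2.COLOR_RGB2BGR)); print(798/173,600/130)
```

```text
4.61271676300578 4.615384615384615
```

View pics/w1c.png

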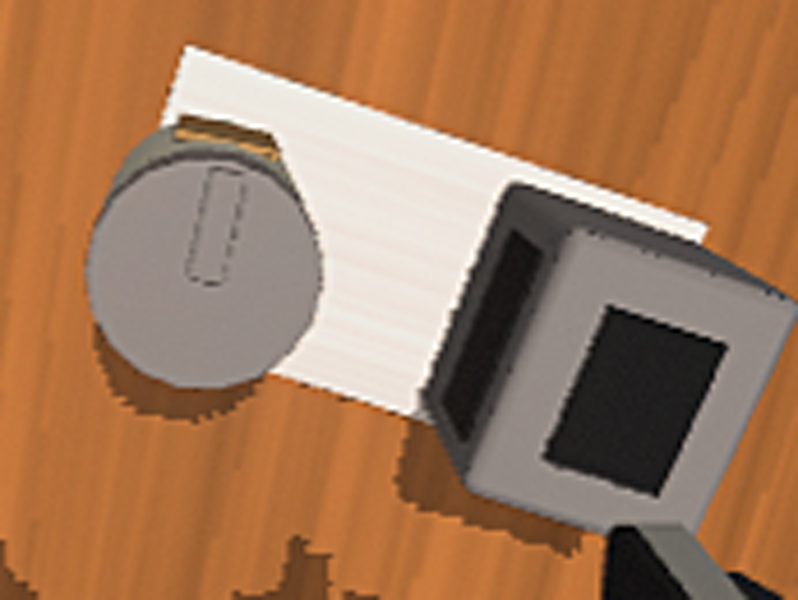

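The zoom shows the lid circle centred at (205,271) and the ridge from (206,281) to (228,172). The plate edge runs (187,45)–(707,228). The top square's corners are (612,307), (728,347), (660,497) and (545,458).

Run:
```python
from h import *
f=load('w1'); t=load('top'); s=load('scene')
g=lambda *p:[(240+x/4.6127,140+y/4.6154) for x,y in p]
def ang(a,b): d=b-a; return np.degrees(np.arctan2(d[1],d[0])).round(1)
L=onz(f,g((205,271),(190,276),(211,170),(222,284),(243,180),(88,271),(322,271)),.082)
print('lid',L[0],'dia',np.linalg.norm(L[5]-L[6])*1000,'ridge',ang(L[1],L[2]),ang(L[3],L[4]))
P=onz(f,g((187,45),(707,228),(275,374),(415,417)),.004); print('plate',ang(P[0],P[1]),ang(P[2],P[3]),P)
B=onz(f,g((612,307),(728,347),(545,458),(660,497)),.075); print('sq',ang(B[0],B[1]),ang(B[2],B[3]),'y-axis',ang(B[2],B[0]),ang(B[3],B[1]))
print(tri([(f,g((205,271))[0]),(t,(387.7,187))]),tri([(f,g((205,271))[0]),(s,(192.8,227.5))]))
go([L[0][0],L[0][1],.045],None)
```

```text
lid [ 0.51893263 -0.26733967  0.082     ] dia 52.51196625763821 ridge 89.4 89.6
plate -8.6 -7.3 [[ 0.5062755  -0.2239978   0.004     ]
 [ 0.6597062  -0.24718116  0.004     ]
 [ 0.54816571 -0.31158319  0.004     ]
 [ 0.59110098 -0.31709691  0.004     ]]
sq -8.6 -9.0 y-axis 81.2 82.1
(array([ 0.52049388, -0.27309725,  0.05328401]), [np.float64(0.0007979656836349881), np.float64(0.000797965683634961)]) (array([ 0.51882371, -0.26655802,  0.07907529]), [np.float64(0.0014306525744694305), np.float64(0.0014306525744692848)])
t 2.1 pos [ 0.5173 -0.2664  0.2011] units [-0.011  0.013  1.301] roll 0
```

```bash
python3 -m pendant '[[1,[-0.01,0.015,0.7],0],[1,[-0.01,0.015,0.7],0],[1,[-0.01,0.015,0.7],0]]' | grep -E 'pos|force' && python3 -m pendant '[[1,[0,0,0.3],0],[1,[0,0,0.6],0],[1,[0,0,0.6],0],[1,[0,0,0.6],0]]' | grep -E 'pos|force' && python3 -m pendant '[[0.5,[0,0,0],0],[0.5,[0,0,0],0],[0.5,[0,0,0],0],[0.5,[0,0,0],0],[0.5,[0,0,0],0],[0.5,[0,0,0],0],[0.5,[0,0,0],0],[0.5,[0,0,0],0],[0.5,[0,0,0],0],[0.5,[0,0,0],0]]'
```

```text
tool_pos: [0.5156, -0.2647, 0.1109]
contact_force: [-1.0, 0.5, 0.1]
grasp_force: 0.0
tool_pos: [0.52, -0.2678, 0.047]
contact_force: [-0.7, -0.1, 0.2]
grasp_force: 0.0
time: 3.8
tool_pos: [0.5214, -0.2692, 0.0503]
tool_rot: [0.003, 0.641, 0.767, -0.0]
contact_force: [-2.0, 0.8, 10.0]
gripper_width: 0.498
grasp_force: 11.4
```

Run:
```python
from h import *
w=grab('wrist');s=grab('scene');keep(w,'w2');keep(s,'s2')
a=cv2.resize(w['img'][100:400,130:430],(400,400));b=cv2.resize(s['img'][185:285,145:245],(400,400),interpolation=cv2.INTER_CUBIC)
cv2.imwrite('pics/c2.png',cv2.cvtColor(np.hstack([a,b]),cv2.COLOR_RGB2BGR));st=manip.state();print(st['contact_force'],st['ft_torque'],st['tool_pos'],st['gripper_width'],st['grasp_force'])
```

```text
[-2.03531808  0.72799652 11.07644725] [ 0.03373532  0.88910031 -0.02600705] [ 0.52138596 -0.26920371  0.05026725] 0.5019054557551926 11.395981560344808
```

View pics/c2.png

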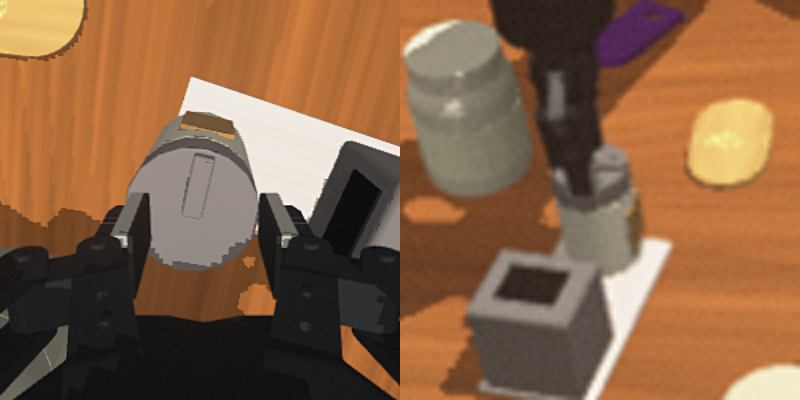

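The fingers sit either side of the lid, whose centre is at crop (193,205). The width of 0.50 is smaller than the jar, so I check the offset.

Run:
```python
from h import *
f=load('w2')
g=lambda *p:[(130+x*.75,100+y*.75) for x,y in p]
for z in (.08,.086):
    L=onz(f,g((193,205),(128,205),(258,205),(193,140),(193,268),(187,213),(207,157)),z)
    M=q2R(manip.state()['tool_rot']);p=manip.state()['tool_pos']
    print(z,L[0],'tool xy of lid',((L[0]-p)@M).round(4),np.linalg.norm(L[1]-L[2]),np.linalg.norm(L[3]-L[4]))
d=L[6]-L[5];print('ridge',np.degrees(np.arctan2(d[1],d[0])))
# pad tip pixel
print(proj(f,p+M@np.array([[0,y,-.019] for y in(-.027,.027)]).T[:, :1].T.reshape(3)), proj(f,p+M@np.array([0.011,.027,-.019])),proj(f,p))
```

```text
0.08 [ 0.51637359 -0.26675286  0.08      ] tool xy of lid [ 0.0032 -0.0044 -0.0298] 0.0521806943889 0.0557694159955175
0.086 [ 0.51605927 -0.26406829  0.086     ] tool xy of lid [ 0.0058 -0.0042 -0.0358] 0.04998923498106121 0.05342723920418963
ridge 81.4649834959167
[[235.9547705  251.17066071]] [[330.87223094 233.02798718]] [[282.98682999 239.16419939]]
```

```bash
python3 -m pendant '[[0,[0,0,-0.04],0],[0,[0,0,-0.04],0],[0,[0,0,-0.04],0],[0,[0,0,-0.04],0],[0,[0,0,-0.04],0]]'
```

```text
time: 4.4
tool_pos: [0.5217, -0.2683, 0.0534]
tool_rot: [0.003, 0.641, 0.767, 0.001]
contact_force: [1.8, 2.6, 8.0]
gripper_width: 0.308
grasp_force: 59.2
```

Run:
```python
from h import *
w=grab('wrist');s=grab('scene');keep(w,'w3');keep(s,'s3')
a=cv2.resize(w['img'][140:340,180:380],(400,400),interpolation=cv2.INTER_CUBIC);b=cv2.resize(s['img'][185:285,145:245],(400,400),interpolation=cv2.INTER_CUBIC)
cv2.imwrite('pics/c3.png',cv2.cvtColor(np.hstack([a,b]),cv2.COLOR_RGB2BGR))
```

```text
(no output)
```

View pics/c3.png

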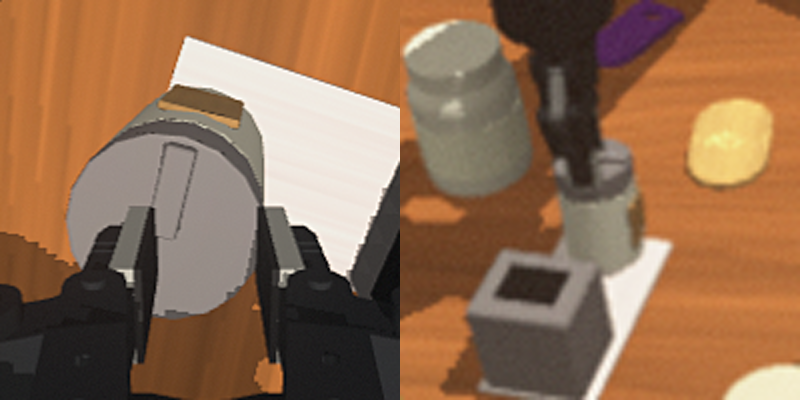

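The left pad overlaps the lid and the grip reads only 26 mm wide, so this grasp is wrong. I open and measure again.

```bash
python3 -m pendant '[[0.5,[0,0,0],0],[0.5,[0,0,0],0],[0.6,[0,0,0],0],[0.8,[0,0,0],0],[1,[0,0,0],0],[1,[0,0,0],0],[1,[0,0,0],0],[1,[0,0,0],0]]'
python3 - <<'E'
from h import *
w=grab('wrist');s=grab('scene');t=grab('top');keep(w,'w4');keep(s,'s4');keep(t,'t4')
a=cv2.resize(w['img'][90:390,130:430],(400,400),interpolation=cv2.INTER_CUBIC);b=cv2.resize(s['img'][185:285,145:245],(400,400),interpolation=cv2.INTER_CUBIC)
cv2.imwrite('pics/c4.png',cv2.cvtColor(np.hstack([a,b]),cv2.COLOR_RGB2BGR))
E
```

```text
time: 5.3
tool_pos: [0.5194, -0.2673, 0.0502]
tool_rot: [-0.0, 0.641, 0.767, 0.0]
contact_force: [0.9, 0.2, 0.8]
gripper_width: 0.997
grasp_force: 0.0
```

View pics/c4.png

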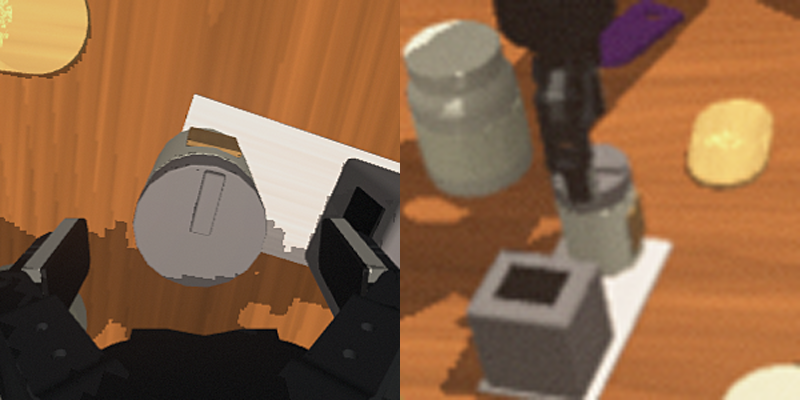

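The jar is upright again and centred, but the fingertips at crop (85,222) and (335,222) barely overlap the lid. I compute the height and offset from several views.

Run:
```python
from h import *
f=load('w4');s=load('s4');f1=load('w1')
g=lambda x,y:(130+x*.75,90+y*.75)
c=lambda x,y:(145+x/4,185+y/4)
lid=g(200,225); M=q2R(manip.state()['tool_rot']);p=manip.state()['tool_pos']
L1=(240+205/4.6127,140+271/4.6154)
print(tri([(f,lid),(s,c(594-400,172))]),tri([(f,lid),(f1,L1),(s,c(194,172))]))
# ridge ends
for a,b in [((190,234),(206,281)),((222,172),(229,172))]:
    b=(240+b[0]/4.6127,140+b[1]/4.6154); print('ridge',tri([(f,g(*a)),(f1,b)]))
for z in (.07,.082):
    L=onz(f,[lid,g(134,225),g(266,225)],z);print(z,((L[0]-p)@M).round(4),np.linalg.norm(L[1]-L[2]))
```

```text
(array([ 0.51793573, -0.26590384,  0.07748381]), [np.float64(0.0023784662812646276), np.float64(0.002378466281264647)]) (array([ 0.51839008, -0.26668823,  0.07766379]), [np.float64(0.0016673095429557733), np.float64(0.0017566054036651077), np.float64(0.003186113040857407)])
ridge (array([ 0.51667422, -0.26809051,  0.08810051]), [np.float64(0.0025975337078678992), np.float64(0.0025975337078676095)])
ridge (array([ 0.52126702, -0.24444143,  0.07927679]), [np.float64(0.0011420704200066755), np.float64(0.00114207042000656)])
0.07 [-0.0043 -0.0018 -0.0197] 0.05697171529308577
0.082 [ 0.0013 -0.0017 -0.0317] 0.052507810654982924
```

```bash
python3 -m pendant '[[1,[0,-0.01,0.08],0],[1,[0,-0.01,0.16],0],[1,[0,-0.01,0.16],0],[1,[0,-0.01,0.16],0]]' && python3 -m pendant '[[0.7,[0,-0.01,0],0],[0.7,[0,0,0],0],[0.7,[0,0,0],0],[0.7,[0,0,0],0]]'&& python3 -m pendant '[[0.6,[0,0,0],0],[0.6,[0,0,0],0],[0.6,[0,0,0],0],[0.6,[0,0,0],0]]'
```

```text
time: 5.85
tool_pos: [0.5178, -0.2672, 0.0302]
tool_rot: [-0.001, 0.641, 0.767, -0.0]
contact_force: [0.4, -0.4, 0.6]
gripper_width: 0.997
grasp_force: 0.0
time: 6.25
tool_pos: [0.5186, -0.2677, 0.0315]
tool_rot: [0.0, 0.641, 0.767, 0.0]
contact_force: [0.4, 0.1, -0.3]
gripper_width: 0.699
grasp_force: 0.0
time: 6.65
tool_pos: [0.5187, -0.2679, 0.0319]
tool_rot: [0.0, 0.641, 0.767, -0.0]
contact_force: [-1.1, 0.2, 5.6]
gripper_width: 0.614
grasp_force: 54.2
```

```bash
python3 -m pendant '[[0.4,[0,0,-0.02],0],[0.4,[0,0,-0.02],0],[0.4,[0,0,-0.02],0]]' && python3 -m pendant '[[0.4,[0,0,0],0.04],[0.4,[0,0,0],0.08],[0.4,[0,0,0],0.12],[0.4,[0,0,0],0.16],[0.4,[0,0,0],0.2],[0.4,[0,0,0],0.24],[0.4,[0,0,0],0.27],[0.4,[0,0,0],0.27]]' && python3 -m pendant '[[0.4,[0,0,0],0.04],[0.4,[0,0,0],0.08],[0.4,[0,0,0],0.12],[0.4,[0,0,0],0.16],[0.4,[0,0,0],0.2],[0.4,[0,0,0],0.24],[0.4,[0,0,0],0.274],[0.4,[0,0,0],0.274],[0.4,[0,0,0],0.274]]'
```

```text
time: 6.95
tool_pos: [0.5177, -0.2671, 0.0326]
tool_rot: [-0.001, 0.641, 0.767, -0.0]
contact_force: [-1.2, -0.1, -1.9]
gripper_width: 0.608
grasp_force: 62.8
time: 7.75
tool_pos: [0.5179, -0.2672, 0.0328]
tool_rot: [-0.001, 0.9, 0.436, -0.0]
contact_force: [-1.0, 0.1, -2.7]
gripper_width: 0.607
grasp_force: 62.8
time: 8.65
tool_pos: [0.5182, -0.2674, 0.0333]
tool_rot: [-0.0, 1.0, 0.022, -0.0]
contact_force: [0.5, -0.3, -2.5]
gripper_width: 0.609
grasp_force: 62.8
```

```bash
python3 -m pendant '[[0.7,[0,0,0],0],[1,[0,0,0],0],[1,[0,0,0],0],[1,[0,0,0],0]]' | grep -E 'time|force' && python3 -m pendant '[[1,[0,0,-0.4],0],[1,[0,0,-0.8],0],[1,[0,0,-0.95],0]]' | grep force && python3 -m pendant '[[1,[0,0,-0.45],0],[1,[0,0,-0.45],0],[1,[0,0,-0.45],0]]'
python3 - <<'E'
from h import *
f=grab('wrist');keep(f,'w5')
q=proj(f,[.518,-.267,.08])[0];print(q)
g=cv2.cvtColor(f['img'],cv2.COLOR_RGB2GRAY)
x,y=q.astype(int);R0=45
sub=cv2.resize(g[y-R0:y+R0,x-R0:x+R0],None,fx=4,fy=4,interpolation=cv2.INTER_CUBIC)
hc=cv2.HoughCircles(cv2.GaussianBlur(sub,(9,9),2),cv2.HOUGH_GRADIENT,1,100,param1=80,param2=20,minRadius=70,maxRadius=140);print('circ',hc)
e=cv2.Canny(sub,20,60); 
l=cv2.createLineSegmentDetector().detect(sub)[0].reshape(-1,4)
cx,cy,r=(hc[0][0] if hc is not None else (180,180,100))
for s in l:
    m=np.array([s[0]+s[2],s[1]+s[3]])/2
    if np.hypot(s[0]-s[2],s[1]-s[3])>25 and np.hypot(*(m-[cx,cy]))<.8*r:
        P=onz(f,[(x-R0+s[0]/4,y-R0+s[1]/4),(x-R0+s[2]/4,y-R0+s[3]/4)],.08);d=P[1]-P[0]
        print(P[:,:2].round(4).tolist(),np.degrees(np.arctan2(d[1],d[0])).round(1),np.linalg.norm(d).round(4))
if hc is not None: print('lid',onz(f,[(x-R0+cx/4,y-R0+cy/4)],.08))
E
```

```text
time: 9.05
contact_force: [0.3, -0.2, 0.1]
grasp_force: 0.0
contact_force: [-0.2, -0.9, 1.2]
grasp_force: 0.0
time: 9.65
tool_pos: [0.5196, -0.2685, 0.2046]
tool_rot: [0.002, 1.0, 0.02, 0.002]
contact_force: [-0.9, 0.3, 0.3]
gripper_width: 1.002
grasp_force: 0.0
[281.357545   197.85980845]
circ [[[181.5 180.5 101.7]]]
[[0.5403, -0.2764], [0.5308, -0.2765]] -179.4 0.0095
[[0.5229, -0.2717], [0.5305, -0.273]] -9.3 0.0077
[[0.5304, -0.2735], [0.5387, -0.275]] -10.1 0.0084
lid [[ 0.51879277 -0.26698779  0.08      ]]
```

The jar's ridge now reads about -9.5° against the reader's -8.4°, and the jar has not shifted. Next I move over the tile.

```bash
python3 -m pendant '[[1,[0,-0.96,0],0],[1,[0,-0.96,0],0],[1,[0,-0.96,0],0]]' | grep time && python3 -m pendant '[[1,[0,-0.96,0],-0.47],[1,[0,-0.96,0],-0.47],[1,[0,-0.96,0],-0.47],[1,[0,-0.96,0],-0.47],[1,[0,-0.96,0],-0.47],[1,[0,-0.96,0],-0.47],[1,[0,-0.96,0],-0.47],[1,[0,-0.96,0],-0.47],[1,[0,-0.96,0],-0.47],[1,[0,-0.96,0],-0.47]]' | grep time && python3 -m pendant '[[1,[0,0,0],-0.42],[1,[0,0,0],-0.42],[1,[0,0,0],-0.42],[1,[0,0,0],-0.42],[1,[0,0,0],-0.42],[1,[0,0,0],-0.42],[1,[0,0,0],-0.42],[1,[0,0,0],-0.42],[1,[0,0,0],-0.42],[1,[0,0,0],-0.42]]'
cat > tile.py <<'E'
from h import *
def tile(f,z=.007,p0=(.505,-.036)):
    hsv=cv2.cvtColor(f['img'],cv2.COLOR_RGB2HSV)
    m=((hsv[...,1]<70)&(hsv[...,2]>110)).astype(np.uint8)
    n,l,st,ce=cv2.connectedComponentsWithStats(m); q=proj(f,[*p0,z])[0]
    i=1+np.argmin([np.hypot(*(ce[k]-q)) if st[k,4]>400 else 1e9 for k in range(1,n)])
    m=(l==i).astype(np.uint8)
    C,H=cv2.findContours(m,cv2.RETR_CCOMP,cv2.CHAIN_APPROX_NONE)
    o=max(C,key=len).reshape(-1,2); r=cv2.minAreaRect(onz(f,o,z)[:,:2].astype(np.float32)*1000)
    hs=[c.reshape(-1,2) for c,h in zip(C,H[0]) if h[3]>=0 and len(c)>8]
    h=[onz(f,[c.min(0)/2+c.max(0)/2],z)[0] for c in hs]
    d=(np.array(r[0])/1000-h[0][:2]) if h else None
    print('rect',r,'holes',h,'yaw',None if d is None else np.degrees(np.arctan2(d[1],d[0]))); return r,h
E
python3 - <<'E'
from tile import *
f=grab('wrist');keep(f,'w6');save(f,'pics/w6.png');tile(f)
st=manip.state();print(st['tool_pos'],st['joint_pos'])
E
```

```text
time: 10.0
time: 11.0
time: 12.0
tool_pos: [0.5082, -0.0375, 0.1996]
tool_rot: [-0.002, 0.152, 0.988, -0.0]
contact_force: [-0.3, -0.4, -0.5]
gripper_width: 0.999
grasp_force: 0.0
rect ((501.7170715332031, -36.573394775390625), (44.062686920166016, 87.26900482177734), 72.45813751220703) holes [array([ 0.52980373, -0.04543408,  0.007     ])] yaw 162.49072488602184
[ 0.50828917 -0.03748786  0.19989282] [-2.19601233e-01 -2.24893131e-01  1.87641726e+00 -1.99913552e-04
  1.49284881e+00 -1.48271192e+00]
```

The tile measures 44 × 87 mm at yaw 162.5°, with the hole at (0.530, -0.045), as expected. I descend to a grasp 20 mm from the hole.

Run:
```python
from h import *
go([.5107,-.0394,.03],72.5)
```

```text
cur yaw y 72.4 alt roll -0.0007119201606109806 0.999288079839389
t 12.05 pos [ 0.5083 -0.0375  0.1999] units [-0.028 -0.008  1.416] roll -0.0007
```

```bash
python3 -m pendant '[[0.7,[-0.028,-0.008,0.3],0],[0.7,[-0.028,-0.008,0.7],0],[0.7,[-0.028,-0.008,0.9],0],[0.7,[-0.028,-0.008,0.9],0]]' | grep time && python3 -m pendant '[[0.7,[0,0,0.3],0],[0.7,[0,0,0.52],0],[0.7,[0,0,0.62],0],[0.7,[0,0,0.66],0],[0.7,[0,0,0.66],0],[0.7,[0,0,0.66],0]]'
python3 - <<'E'
from h import *
go([.5107,-.0394,.00],72.5)
E
```

```text
time: 12.45
time: 13.05
tool_pos: [0.5134, -0.0397, 0.0162]
tool_rot: [0.001, 0.152, 0.988, -0.0]
contact_force: [0.8, 0.3, 1.2]
gripper_width: 0.702
grasp_force: 0.0
cur yaw y 72.5 alt roll 2.460115693610179e-05 -0.9999753988430639
t 13.05 pos [ 0.5134 -0.0397  0.0162] units [ 0.023 -0.005  0.135] roll 0.0
```

```bash
python3 -m pendant '[[0.58,[0.02,0,0.04],0],[0.58,[0.02,0,0.08],0],[0.58,[0.02,0,0.1],0],[0.58,[0.02,0,0.1],0]]' && python3 -m pendant '[[0.58,[0,0,0.02],0],[0.58,[0,0,0.04],0],[0.58,[0,0,0.04],0]]' && python3 -m pendant '[[0.58,[0,0,0.02],0],[0.58,[0,0,0.04],0],[0.58,[0,0,0.04],0]]'
```

```text
time: 13.45
tool_pos: [0.5091, -0.0385, 0.0018]
tool_rot: [-0.001, 0.152, 0.988, 0.0]
contact_force: [-0.4, 0.3, 0.2]
gripper_width: 0.578
grasp_force: 0.0
time: 13.75
tool_pos: [0.5093, -0.0385, -0.0028]
tool_rot: [-0.0, 0.152, 0.988, 0.0]
contact_force: [-0.7, 0.6, -0.3]
gripper_width: 0.583
grasp_force: 0.0
time: 14.05
tool_pos: [0.5093, -0.0385, -0.0077]
tool_rot: [-0.0, 0.152, 0.988, 0.0]
contact_force: [0.5, -0.2, 0.5]
gripper_width: 0.577
grasp_force: 0.0
```

```bash
python3 -m pendant '[[0.58,[0,0,0.01],0],[0.58,[0,0,0.01],0]]' | grep -E 'pos|force' && python3 -m pendant '[[0.58,[0,0,0.01],0],[0.58,[0,0,0.01],0]]' | grep -E 'pos|contact'
```

```text
tool_pos: [0.5096, -0.0386, -0.0085]
contact_force: [-0.2, -0.4, -0.7]
grasp_force: 0.0
tool_pos: [0.5095, -0.0386, -0.0097]
contact_force: [0.1, -0.6, -0.2]
```

```bash
python3 -m pendant '[[0.5,[0,0,0],0],[0.5,[0,0,0],0],[0.5,[0,0,0],0],[0.45,[0,0,0],0],[0.4,[0,0,0],0],[0.4,[0,0,0],0]]'
```

```text
time: 15.05
tool_pos: [0.5096, -0.0386, -0.0096]
tool_rot: [0.0, 0.152, 0.988, 0.0]
contact_force: [0.1, -0.2, 0.4]
gripper_width: 0.404
grasp_force: 0.0
```

The fingers closed above the tile, so the real tips are well above the nominal TCP. I reopen and lower until I feel contact.

```bash
python3 -m pendant '[[0.62,[0,0,0],0],[0.62,[0,0,0],0],[0.62,[0,0,0],0]]' | grep -E 'width' && python3 -m pendant '[[0.6,[0,0,0.02],0],[0.6,[0,0,0.04],0],[0.6,[0,0,0.04],0]]' | grep -E 'pos|contact' && python3 -m pendant '[[0.6,[0,0,0.02],0],[0.6,[0,0,0.02],0]]' | grep -E 'pos|contact'
python3 - <<'E'
from h import *
f=grab('wrist');keep(f,'w7');save(f,'pics/w7.png')
st=manip.state();print(proj(f,st['tool_pos']),st['gripper_width'],st['joint_pos'],f['eye'])
E
```

```text
gripper_width: 0.622
tool_pos: [0.5092, -0.0385, -0.015]
contact_force: [-0.3, 0.6, 0.0]
tool_pos: [0.5093, -0.0385, -0.0172]
contact_force: [0.2, 0.5, -0.0]
[[282.61062608 239.34725442]] 0.6001432798030844 [-2.21275820e-01  3.03832580e-02  2.03148751e+00 -1.51757240e-05
  1.08016659e+00 -1.48699779e+00] [ 0.44593189 -0.01833043  0.15574488]
```

View pics/w7.png

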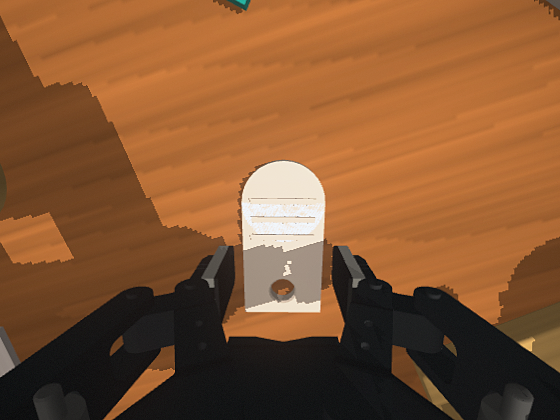

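The wrist view shows the tile from (244,165) to (322,312), hole at (282,289), with the pads beside it near columns 235 and 335. I use its known width as a check on the height.

Run:
```python
from h import *
f=load('w7')
for z in (-.01,0,.007,.015,.025):
    P=onz(f,[(243.5,220),(324.5,220),(244.5,300),(321.5,300),(284,161),(282.5,312),(282.5,289)],z)
    print(z,np.linalg.norm(P[0]-P[1]).round(4),np.linalg.norm(P[2]-P[3]).round(4),np.linalg.norm(P[4]-P[5]).round(4),P[6].round(4))
print(f['fx'],f['cy'])
a=load('w6')
from tile import tile
r,h=tile(a); q=proj(a,h[0])[0]; print('tri hole',tri([(a,q),(f,(282.5,289))]),tri([(a,q),(f,(282.5,289)),(load('scene'),(275,252.5))]))
```

```text
-0.01 0.0486 0.05 0.0984 [ 0.5393 -0.0481 -0.01  ]
0 0.0456 0.047 0.0925 [ 0.5337 -0.0463  0.    ]
0.007 0.0436 0.0449 0.0883 [ 0.5297 -0.045   0.007 ]
0.015 0.0412 0.0425 0.0836 [ 0.5252 -0.0436  0.015 ]
0.025 0.0383 0.0395 0.0776 [ 0.5196 -0.0418  0.025 ]
289.48243724726626 209.428656762343
rect ((501.7170715332031, -36.573394775390625), (44.062686920166016, 87.26900482177734), 72.45813751220703) holes [array([ 0.52980373, -0.04543408,  0.007     ])] yaw 162.49072488602184
tri hole (array([ 0.52999723, -0.04529585,  0.00640757]), [np.float64(0.00019223379272362642), np.float64(0.00019223379272361346)]) (array([ 0.53050775, -0.04476506,  0.00504645]), [np.float64(0.0008570489767305318), np.float64(0.0006228787056538362), np.float64(0.0013900556717221489)])
```

The tile's height checks out at 6.4 mm, so the fingers really are shorter than nominal. I continue down until contact.

```bash
for i in 1; do python3 -m pendant '[[0.6,[0,0,0.02],0],[0.6,[0,0,0.02],0]]' | grep -E 'pos|contact'; python3 -m pendant '[[0.6,[0,0,0.02],0],[0.6,[0,0,0.02],0]]' | grep -E 'pos|contact'; python3 -m pendant '[[0.6,[0,0,0.02],0],[0.6,[0,0,0.02],0]]' | grep -E 'pos|contact'; done
```

```text
tool_pos: [0.5094, -0.0385, -0.0195]
contact_force: [-0.2, 0.7, 0.6]
tool_pos: [0.5094, -0.0385, -0.0219]
contact_force: [-0.5, -0.1, 0.2]
tool_pos: [0.5094, -0.0385, -0.0243]
contact_force: [0.2, -0.3, 0.5]
```

```bash
python3 -m pendant '[[0.6,[0,0,0.015],0],[0.6,[0,0,0.015],0]]' | grep -E 'pos|contact'; python3 -m pendant '[[0.54,[0,0,0],0],[0.5,[0,0,0],0],[0.45,[0,0,0],0],[0.4,[0,0,0],0]]'
```

```text
tool_pos: [0.5094, -0.0386, -0.0261]
contact_force: [-0.3, 0.1, 0.6]
time: 17.1
tool_pos: [0.5098, -0.0387, -0.025]
tool_rot: [-0.0, 0.152, 0.988, -0.0]
contact_force: [-3.6, 1.0, 6.1]
gripper_width: 0.456
grasp_force: 59.5
```

```bash
python3 -m pendant '[[0.3,[0,0,0],0],[0.3,[0,0,0],0],[0.3,[0,0,-0.1],0],[0.3,[0,0,-0.3],0],[0.3,[0,0,-0.5],0],[0.3,[0,0,-0.7],0],[0.3,[0,0,-0.7],0]]'
cat > held.py <<'E'
from tile import *
# held tile measured in tool frame: hole and outline pixels
f=grab('wrist');keep(f,'wh');save(f,'pics/wh.png')
hsv=cv2.cvtColor(f['img'],cv2.COLOR_RGB2HSV)
m=((hsv[...,1]<75)&(hsv[...,2]>85)).astype(np.uint8); m[330:]=0
n,l,st,ce=cv2.connectedComponentsWithStats(m)
for i in range(1,n):
    if st[i,4]>300 and abs(ce[i][0]-283)<60: print(st[i],ce[i].round(1))
E
python3 held.py
```

```text
time: 17.8
tool_pos: [0.5129, -0.0393, 0.0627]
tool_rot: [0.004, 0.152, 0.988, -0.0]
contact_force: [1.4, -0.5, 0.1]
gripper_width: 0.449
grasp_force: 60.4
[  219   161   128   159 12572] [282.9 241.9]
```

The tile is held and lifted, still unshifted in the grip. I climb and look at the rack from two wrist positions.

```bash
python3 -m pendant '[[0.3,[0,0,-0.4],0],[0.3,[0,0,-0.8],0],[0.3,[0,0,-0.9],0]]' | grep grasp && python3 -m pendant '[[0.3,[0.1,0.4,-0.4],0],[0.3,[0.1,0.7,-0.8],0],[0.3,[0.1,0.7,-0.9],0]]' | grep grasp && python3 -m pendant '[[0.3,[0.1,0.35,0],-0.045],[0.3,[0.1,0.7,0],-0.09],[0.3,[0.1,0.7,0],-0.136],[0.3,[0.1,0.7,0],-0.136],[0.3,[0.1,0.7,0],-0.136]]'
python3 -c "
from h import *
f=grab('wrist');keep(f,'pA');save(f,'pics/pA.png');go([.54,.34,.28],97)"
python3 -m pendant '[[0.3,[0,0.4,0],0],[0.3,[0,0.8,0],0],[0.3,[0,0.9,0],0],[0.3,[0,0.9,0],0]]' | grep grasp && python3 -m pendant '[[0.3,[0,0.4,0],0],[0.3,[0,0.8,0],0],[0.3,[0,0.9,0],0],[0.3,[0,0.9,0],0],[0.3,[0,0.9,0],0]]'
python3 - <<'E'
from h import *
f=grab('wrist');keep(f,'pB');save(f,'pics/pB.png')
a=load('pA')
X=[.582,.238,.14]
print(proj(a,X),proj(f,X),manip.state()['tool_pos'])
# composite: full A, full B each 400x300, plus zooms around the peg
def z(f):
    x,y=proj(f,X)[0].astype(int); x=min(max(x,60),500); y=min(max(y,45),375); print('zoom origin',x-50,y-37); return cv2.resize(f['img'][y-37:y+38,x-50:x+50],(400,300),interpolation=cv2.INTER_CUBIC)
r=lambda f:cv2.resize(f['img'],(400,300),interpolation=cv2.INTER_AREA)
cv2.imwrite('pics/peg.png',cv2.cvtColor(np.vstack([np.hstack([r(a),r(f)]),np.hstack([z(a),z(f)])]),cv2.COLOR_RGB2BGR))
E
```

```text
grasp_force: 60.8
grasp_force: 60.7
time: 18.95
tool_pos: [0.5367, 0.1286, 0.2724]
tool_rot: [-0.001, -0.059, 0.998, -0.0]
contact_force: [0.2, -1.0, -0.1]
gripper_width: 0.447
grasp_force: 60.7
cur yaw y 96.8 alt roll -0.0010481437427540324 0.9989518562572459
t 19.0 pos [0.5368 0.1283 0.2728] units [-0.236  1.748 -0.061] roll -0.001
grasp_force: 60.7
time: 19.9
tool_pos: [0.5115, 0.3414, 0.274]
tool_rot: [-0.0, -0.06, 0.998, -0.001]
contact_force: [1.8, -0.6, 0.3]
gripper_width: 0.448
grasp_force: 60.8
[[373.9310353  244.93480499]] [[185.16868313 243.84479623]] [0.51155575 0.34131265 0.27415468]
zoom origin 323 207
zoom origin 135 206
```

View pics/peg.png

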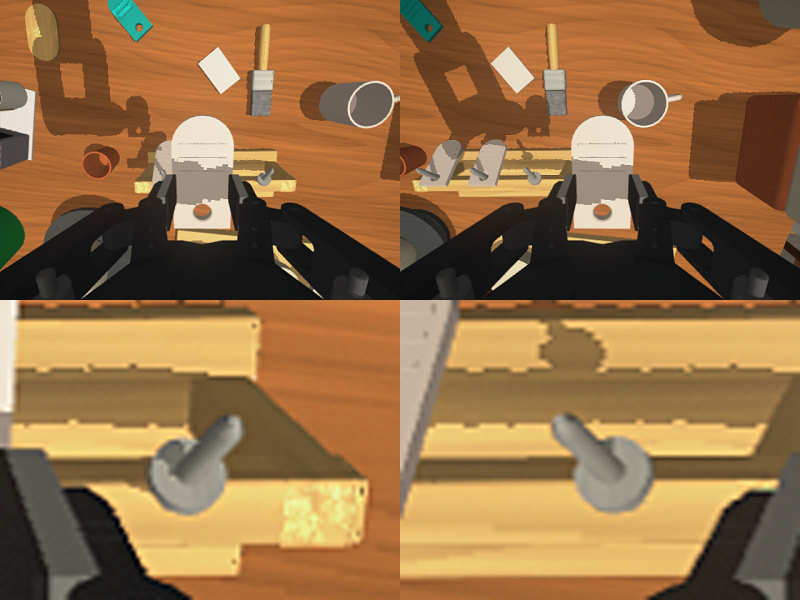

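The composite shows the free peg in both views. In view A the collar is at (370,250.8) and the tip at (381.3,237.3); in view B they are at (188.3,249.8) and (175.8,236.8). The bar's end corner is at (414.8,252.3) in A.

Run:
```python
from h import *
a=load('pA');b=load('pB')
c,ec=tri([(a,(370,250.75)),(b,(188.25,249.75))]);t,et=tri([(a,(381.25,237.25)),(b,(175.75,236.75))])
d=t-c;print('collar',c,ec,'tip',t,et,'len',np.linalg.norm(d),'lean',np.degrees(np.arccos(d[2]/np.linalg.norm(d))),'yaw',np.degrees(np.arctan2(d[1],d[0])))
E=onz(a,[(414.75,252.25),(414.25,268.25),(323+282/4,207+180/4)],.118);print('bar end',E)
e=E[0]-E[2];print('bar yaw',np.degrees(np.arctan2(e[1],e[0])))
# bar front edge pixel line in B: (420-400,480-300)..(560-400,481-300)
P=onz(b,[(135+20/4,206+180/4),(135+180/4,206+181/4)],.118);e=P[1]-P[0];print(P,np.degrees(np.arctan2(e[1],e[0])))
# held tile in tool frame: hole px (203,211) and square end corners in 400x300 view -> full *1.4
M=q2R(manip.state()['tool_rot']);p=manip.state()['tool_pos']
for n,px in dict(hole=(203,211.5),sqL=(171,229),sqR=(233,229),rtop=(203,116)).items():
    d=rays(b,[(px[0]*1.4,px[1]*1.4)])[0]@M; o=(b['eye']-p)@M
    print(n,[(zz,(o+d*(zz-o[2])/d[2]).round(4)[:2]) for zz in (-.025,-.032)])
```

```text
collar [0.59345406 0.23871988 0.12998105] [np.float64(6.454629735279923e-05), np.float64(6.454629735283376e-05)] tip [0.56465841 0.23513505 0.16298513] [np.float64(0.0003011808374274522), np.float64(0.00030118083742728156)] len 0.04394666737513491 lean 41.32267266530744 yaw -172.90363860556198
bar end [[0.5935846  0.29813756 0.118     ]
 [0.61468547 0.30262921 0.118     ]
 [0.59629528 0.27211649 0.118     ]]
bar yaw 95.94721134919959
[[0.60801366 0.17599674 0.118     ]
 [0.6023484  0.22508776 0.118     ]] 96.58298782878211
hole [(-0.025, array([-0.0255,  0.0011])), (-0.032, array([-0.0211,  0.0011]))]
sqL [(-0.025, array([-0.0419, -0.0254])), (-0.032, array([-0.0368, -0.0242]))]
sqR [(-0.025, array([-0.0419,  0.026 ])), (-0.032, array([-0.0368,  0.0248]))]
rtop [(-0.025, array([0.051 , 0.0011])), (-0.032, array([0.0518, 0.001 ]))]
```

Seat (0.5935, 0.2387, 0.130), lean 41°, yaw 187°: all match the description. I will tilt the tile in the grip by pressing its square end on the bar's outer end.

```bash
python3 -m pendant '[[0.3,[-0.35,-0.12,0],0.04],[0.3,[-0.7,-0.25,0],0.09],[0.3,[-0.726,-0.25,0],0.14],[0.3,[-0.726,-0.25,0.2],0.19],[0.3,[-0.726,-0.25,0.4],0.23],[0.3,[-0.726,-0.25,0.4],0.28],[0.3,[-0.726,-0.25,0.4],0.32],[0.3,[-0.726,-0.25,0.4],0.37],[0.3,[-0.726,-0.25,0.4],0.41],[0.3,[-0.726,-0.25,0.4],0.45]]' | grep grasp && python3 -m pendant '[[0.3,[0,0,0],0.052],[0.3,[0,0,0],0.052],[0.3,[0,0,0],0.052],[0.3,[0,0,0],0.052]]'
python3 -c "
from h import *
go([.6015,.3218,.103],6.6);print(manip.state()['joint_pos'])"
```

```text
grasp_force: 60.8
time: 21.35
tool_pos: [0.6013, 0.3232, 0.2263]
tool_rot: [0.0, 0.665, 0.747, 0.0]
contact_force: [0.3, -0.1, -0.6]
gripper_width: 0.449
grasp_force: 60.8
cur yaw y 6.7 alt roll 0.0005149284288675757 -0.9994850715711324
t 21.35 pos [0.6013 0.3232 0.2263] units [-0.012  0.     1.028] roll 0.0005
[ 3.84416559e-01  1.73278759e-01  1.44164384e+00 -1.41705246e-04
  1.52659754e+00  2.67613396e-01]
```

```bash
python3 -m pendant '[[0.3,[-0.012,0,0.4],0],[0.3,[-0.012,0,0.8],0],[0.3,[-0.012,0,1],0],[0.3,[-0.012,0,1],0],[0.3,[-0.012,0,1],0]]' | grep -E 'pos|force' && python3 -m pendant '[[0.3,[0,0,0.04],0],[0.3,[0,0,0.08],0],[0.3,[0,0,0.12],0],[0.3,[0,0,0.14],0],[0.3,[0,0,0.14],0]]' | grep -E 'pos|force'
```

```text
tool_pos: [0.6015, 0.3226, 0.1068]
contact_force: [0.6, -0.4, 0.6]
grasp_force: 60.8
tool_pos: [0.6018, 0.3233, 0.0903]
contact_force: [0.1, 1.4, 1.1]
grasp_force: 59.9
```

```bash
python3 -m pendant '[[0.3,[0,0,0.02],0],[0.3,[0,0,0.04],0],[0.3,[0,0,0.06],0],[0.3,[0,0,0.06],0]]' | grep -E 'pos|force' && python3 -m pendant '[[0.3,[0,0,0.02],0],[0.3,[0,0,0.04],0],[0.3,[0,0,0.06],0],[0.3,[0,0,0.06],0]]' | grep -E 'pos|force'
cat > tilt.py <<'E'
from h import *
f=grab('wrist');keep(f,'wt');save(f,'pics/wt.png')
hsv=cv2.cvtColor(f['img'],cv2.COLOR_RGB2HSV)
m=((hsv[...,1]<75)&(hsv[...,2]>85)).astype(np.uint8); m[335:]=0
n,l,st,ce=cv2.connectedComponentsWithStats(m)
q=[i for i in range(1,n) if st[i,4]>800 and abs(ce[i][0]-283)<60]
for i in q:
    print(st[i],ce[i].round(1))
    for r in range(st[i,1],st[i,1]+st[i,3],12):
        c=np.where(l[r]==i)[0]; print((r,c.min(),c.max(),len(c)),end=' ')
E
python3 tilt.py
```

```text
tool_pos: [0.6006, 0.3222, 0.081]
contact_force: [-0.5, -0.6, -0.2]
grasp_force: 0.0
tool_pos: [0.6008, 0.3225, 0.0743]
contact_force: [0.5, 0.3, 0.1]
grasp_force: 0.0
```

The tile slipped out, since the grip was only at the very fingertips. I back up and locate it numerically.

```bash
python3 -m pendant '[[0.3,[0,0,-0.4],0],[0.3,[0,0,-0.8],0],[0.3,[0,0,-1],0],[0.3,[0,0,-1],0]]' | tail -3
python3 - <<'E'
from h import *
st=manip.state();print(st['time'],st['tool_pos'])
for n in('top','scene','wrist'):
    f=grab(n);keep(f,n+'9');save(f,f'pics/{n}9.png')
    hsv=cv2.cvtColor(f['img'],cv2.COLOR_RGB2HSV)
    m=((hsv[...,1]<70)&(hsv[...,2]>120)).astype(np.uint8)
    k,l,s,c=cv2.connectedComponentsWithStats(m)
    print(n,np.round(proj(f,[[.6,.32,.12],[.6,.37,0],[.5935,.2387,.13]])).tolist())
    for i in range(1,k):
        if s[i,4]>60: print(s[i],c[i].round(0),onz(f,[c[i]],.01)[0][:2].round(3))
    if n!='wrist':
        d=cv2.absdiff(f['img'],load(n)['img']).max(2)>50
        k,l,s,c=cv2.connectedComponentsWithStats(d.astype(np.uint8))
        print('diff',[(s[i].tolist(),c[i].round(0).tolist()) for i in range(1,k) if s[i,4]>120])
E
```

```text
contact_force: [-0.4, 0.9, 0.2]
gripper_width: 0.299
grasp_force: 0.0
23.6 [0.60419986 0.32392597 0.20225299]
top [[149.0, 152.0], [144.0, 162.0], [181.0, 153.0]]
[   34     0   526    28 11627] [290.  11.] [ 1.024 -0.026]
[ 393   20   62   58 2791] [424.  49.] [ 0.916 -0.4  ]
[ 292   27   41   50 1569] [312.  52.] [ 0.902 -0.087]
[ 189   32   44   43 1467] [210.  53.] [0.901 0.193]
[ 77  35  42  38 980] [100.  51.] [0.914 0.505]
[ 132   34   44   42 1444] [153.  54.] [0.901 0.352]
[152 115  22  31 360] [162. 130.] [0.684 0.322]
[ 502  122   58   46 1628] [532. 143.] [ 0.651 -0.695]
[377 133  29  26 410] [391. 146.] [ 0.638 -0.295]
[ 365  139   34   61 1179] [381. 178.] [ 0.551 -0.266]
[238 140  22  31 499] [249. 155.] [0.615 0.086]
[205 144  22  31 502] [216. 159.] [0.604 0.173]
[181 198  18  34 483] [189. 215.] [0.454 0.242]
[208 211  33  33 553] [224. 227.] [0.422 0.151]
[ 413  210   42   31 1056] [433. 225.] [ 0.424 -0.404]
[   0  273   29   80 1737] [ 12. 313.] [0.192 0.726]
diff [([21, 55, 185, 365, 17002], [120.0, 227.0]), ([151, 114, 23, 32, 408], [162.0, 130.0]), ([175, 133,
[... 2249 characters left out ...]
0, 179.0]), ([246, 192, 151, 77, 2823], [295.0, 230.0]), ([324, 259, 55, 14, 249], [351.0, 265.0]), ([304, 276, 78, 16, 501], [348.0, 283.0]), ([401, 281, 29, 35, 532], [417.0, 298.0])]
wrist [[281.0, 211.0], [286.0, 147.0], [264.0, 297.0]]
[  88   14   88  124 3639] [141.  91.] [0.425 0.415]
[ 527   14   33  115 2753] [546.  75.] [0.888 0.487]
[165  60  27  20  89] [178.  70.] [0.467 0.442]
[ 481  166   79  103 6747] [524. 219.] [0.921 0.315]
[ 314  170   67   59 2116] [346. 197.] [0.683 0.318]
[127 222  34  30 873] [144. 237.] [0.427 0.234]
[159 223  40  28 900] [179. 236.] [0.473 0.24 ]
[ 112  263   56   44 1114] [139. 286.] [0.42 0.16]
[ 456  296   85   62 3122] [505. 322.] [0.946 0.161]
```

Run:
```python
from tile import *
f=load('wrist9'); t=load('top9')
for z in (.007,.012): tile(f,z,(.682,.32))
tile(t,.007,(.682,.32))
# features of the outline in the wrist picture: long-axis ends, and which end the hole is at
hsv=cv2.cvtColor(f['img'],cv2.COLOR_RGB2HSV);m=((hsv[...,1]<70)&(hsv[...,2]>110)).astype(np.uint8)
n,l,s,c=cv2.connectedComponentsWithStats(m);i=l[197,346];print(i,s[i])
C=max(cv2.findContours((l==i).astype(np.uint8),cv2.RETR_EXTERNAL,cv2.CHAIN_APPROX_NONE)[0],key=len)
print(cv2.approxPolyDP(C,3,True).reshape(-1,2).tolist(), onz(f,cv2.approxPolyDP(C,3,True).reshape(-1,2),.007)[:,:2].round(3).tolist())
g=f['img'][165:235,308:388].mean(2)[::5,::5].astype(int);print('\n'.join(' '.join('%3d'%v for v in r) for r in g))
go([.683,.32,.2])
```

```text
rect ((685.6375732421875, 316.03179931640625), (42.66871643066406, 96.05348205566406), 64.95804595947266) holes [array([0.71074523, 0.30470728, 0.007     ])] yaw 155.72279772337043
rect ((684.3631591796875, 317.0408020019531), (42.07884216308594, 94.72545623779297), 64.95801544189453) holes [array([0.70912365, 0.30587282, 0.012     ])] yaw 155.72269719636157
rect ((603.5271606445312, 173.9410400390625), (83.95929718017578, 47.726993560791016), 12.30757999420166) holes [] yaw None
9 [ 314  170   67   59 2140]
[[321, 173], [314, 183], [318, 198], [369, 228], [380, 199], [336, 171]] [[0.647, 0.344], [0.64, 0.33], [0.648, 0.312], [0.721, 0.279], [0.728, 0.319], [0.665, 0.348]]
107 108 105 108 113 107 107 106 107  97 105 102 102 109 105 119
108 105 104 106 215 195 100 101 105 100 106 102 111 109 104 116
109 105 112 207 207 208 200 195 101  97 106 101 108 107 107 114
109 103 211 207 207 167 209 202 211  88 106 103 109 109 115 111
107  84 208 207 207 210 211 208 169 209 222 102 110 109 114 107
107  56 213 207 209 210 194 229 210 208 207 208 121 107 116 107
107  65 127 208 209 220 210 186 207 208 208 208 207 215 110 107
105 115  67 139 208 207 216 213 207 208 208 207 207 207 209 102
158 178 178 134 130 208 209 209 208 208 207  59 131 209 218 104
174 180 180 178 175 144 104 211 208 208 208 108  72 209 105 106
175 181 179 178 177 179 180  81 180 209 207 207 214 209 106 112
176 180 180 178 182 179 176  75  62 137 215 208 208 157 108 113
175 179 179 177 183 179 175 107 104  63  59 103 210 108 104 114
176 179 179 175 181 177 174 108 105 102 119 112  97 110 105 114
t 23.75 pos [0.6006 0.3224 0.1938] units [-0.099  0.68  -0.053] roll 0
```

```bash
python3 -m pendant '[[1,[-0.1,0.35,-0.1],-0.04],[1,[-0.1,0.6,-0.2],-0.08],[1,[-0.1,0.65,-0.2],-0.12],[1,[-0.1,0.65,-0.2],-0.16],[1,[-0.1,0.65,-0.2],-0.2],[1,[-0.1,0.65,-0.2],-0.24],[1,[-0.1,0.65,-0.2],-0.28],[1,[-0.1,0.65,-0.2],-0.328],[1,[-0.1,0.65,-0.2],-0.328]]' | grep pos
cat > feat.py <<'E'
from h import *
def feat(f,p0,z=.007,s=70,v=110):
    hsv=cv2.cvtColor(f['img'],cv2.COLOR_RGB2HSV);m=((hsv[...,1]<s)&(hsv[...,2]>v)).astype(np.uint8)
    n,l,st,c=cv2.connectedComponentsWithStats(m);q=proj(f,[*p0,z])[0]
    i=1+np.argmin([np.hypot(*(c[k]-q)) if st[k,4]>200 else 1e9 for k in range(1,n)])
    C,H=cv2.findContours((l==i).astype(np.uint8),cv2.RETR_CCOMP,cv2.CHAIN_APPROX_NONE)
    o=max(C,key=len);hs=sorted([k for k,h in zip(C,H[0]) if h[3]>=0],key=len)
    ap=cv2.approxPolyDP(o,4,True).reshape(-1,2)
    hole=(hs[-1].reshape(-1,2).min(0)+hs[-1].reshape(-1,2).max(0))/2 if hs else None
    print(st[i],'poly',ap.tolist(),'hole',hole,'rect',cv2.minAreaRect(onz(f,o.reshape(-1,2),z)[:,:2].astype(np.float32)*1000)); return ap,hole
E
python3 - <<'E'
from feat import *
f=grab('wrist');keep(f,'wA');save(f,'pics/wA.png')
a,h=feat(f,(.682,.32)); b,g=feat(load('wrist9'),(.682,.32)); print(f['eye'])
print('hole',tri([(f,h),(load('wrist9'),g)]))
feat(load('top9'),(.682,.32)); feat(load('scene9'),(.682,.32)); go([.683,.32,.2])
E
```

```text
tool_pos: [0.6789, 0.3193, 0.2157]
[ 269  152   31   69 1871] poly [[289, 152], [277, 153], [269, 164], [270, 220], [298, 215], [299, 165]] hole [283.  207.5] rect ((684.417724609375, 317.7540588378906), (39.81867980957031, 92.58196258544922), 64.90994262695312)
[ 314  170   67   59 2140] poly [[321, 173], [314, 183], [318, 198], [369, 228], [380, 199], [336, 171]] hole [365.  208.5] rect ((685.6375732421875, 316.03179931640625), (42.66871643066406, 96.05348205566406), 64.95804595947266)
[0.61903127 0.34725711 0.38883029]
hole (array([0.70852845, 0.30589392, 0.01291242]), [np.float64(0.0003520039945938863), np.float64(0.00035200399459384086)])
[152 115  22  31 360] poly [[173, 118], [162, 116], [153, 144], [162, 142]] hole [166.5 120.5] rect ((684.4754638671875, 322.9219665527344), (33.75312042236328, 87.54280090332031), 64.95462036132812)
[408 282  21  33 429] poly [[418, 282], [408, 304], [420, 314], [428, 291]] hole [415.5 305. ] rect ((678.3229370117188, 322.1119384765625), (40.10599899291992, 102.25895690917969), 64.64232635498047)
t 24.7 pos [0.6791 0.3194 0.2162] units [-0.028  0.018  0.135] roll 0
```

Run:
```python
from h import *
f=load('wA');g=load('wrist9');t=load('top9');s=load('scene9')
for n,a,b,c,d in [('sqL',(270,220),(369,228),(173,118),(408,304)),('sqR',(298,215),(380,199),(162,116),(420,314)),('rdL',(269,164),(318,198),None,None),('rdR',(299,165),(336,171),None,None)]:
    print(n,tri([(f,a),(g,b)])); 
P=onz(f,[(270,220),(298,215)],.012);print(np.linalg.norm(P[0]-P[1]))
print('hole top/scene',tri([(t,(166.5,120.5)),(s,(415.5,305))]),tri([(t,(166.5,120.5)),(s,(415.5,305)),(f,(283,207.5)),(g,(365,208.5))]))
print('round tip',tri([(f,(283,152)),(g,(319,176))]))
# base board: bright yellow mask near, boundary with z=.018
hsv=cv2.cvtColor(f['img'],cv2.COLOR_RGB2HSV);m=((hsv[...,0]>14)&(hsv[...,0]<30)&(hsv[...,1]>70)&(hsv[...,2]>150)).astype(np.uint8)
k,l,st,c=cv2.connectedComponentsWithStats(m)
for i in range(1,k):
    if st[i,4]>150:
        C=max(cv2.findContours((l==i).astype(np.uint8),0,1)[0],key=len);ap=cv2.approxPolyDP(C,4,True).reshape(-1,2);print(st[i],ap.tolist(),onz(f,ap,.018)[:,:2].round(3).tolist())
```

```text
sqL (array([0.71346018, 0.2851067 , 0.02755008]), [np.float64(0.00039100068057555356), np.float64(0.0003910006805755704)])
sqR (array([0.72790704, 0.31929721, 0.00631939]), [np.float64(0.00011938191628485832), np.float64(0.00011938191628489618)])
rdL (array([0.6475833 , 0.31300509, 0.01304474]), [np.float64(0.00037388475308129936), np.float64(0.0003738847530812246)])
rdR (array([0.66623693, 0.3479588 , 0.00327743]), [np.float64(7.0088966313021105e-06), np.float64(7.008896631288638e-06)])
0.0386838008787935
hole top/scene (array([0.70938706, 0.30781466, 0.01404489]), [np.float64(0.0004556306381478606), np.float64(0.0004556306381479116)]) (array([0.7087197 , 0.30692888, 0.01433906]), [np.float64(0.0013385787143117653), np.float64(0.000889020531129433), np.float64(0.001352600988860031), np.float64(0.0006218470556118044)])
round tip (array([ 6.44305325e-01,  3.37123877e-01, -3.52457151e-04]), [np.float64(0.002569599399566634), np.float64(0.002569599399566595)])
[ 121  112  147  109 8659] [[267, 174], [229, 112], [172, 149], [178, 164], [175, 172], [154, 173], [148, 165], [124, 182], [129
[... 653 characters left out ...]
[0.79, 0.561], [0.79, 0.124], [0.803, 0.1], [0.843, 0.102], [0.824, 0.117], [0.812, 0.145], [0.822, 0.188], [0.845, 0.21], [0.896, 0.221], [0.905, 0.253], [0.883, 0.244], [0.844, 0.249], [0.824, 0.268], [0.813, 0.294], [0.819, 0.333], [0.857, 0.371], [0.818, 0.39], [0.828, 0.413], [0.812, 0.458], [0.85, 0.532], [0.88, 0.562]]
[ 50 215  49  45 933] [[90, 215], [50, 244], [60, 258], [98, 237], [82, 223]] [[0.61, 0.066], [0.622, -0.01], [0.645, -0.009], [0.641, 0.058], [0.615, 0.049]]
[ 93 227  28  24 261] [[120, 229], [93, 245], [102, 250]] [[0.643, 0.092], [0.648, 0.045], [0.659, 0.052]]
[  6 270  22  19 197] [[7, 272], [18, 288], [27, 284]] [[0.631, -0.093], [0.658, -0.095], [0.659, -0.079]]
```

The tile is leaning on the base board's rear corner: left edge about 0.02 m up, right edge on the table. I will drag it clear with the left pad as the fingers close, from a spot beyond the corner.

Run:
```python
from h import *
go([.720,.312,.06],65.2)
```

```text
cur yaw y 65.5 alt roll 0.0017543444771348504 -0.9982456555228651
t 24.7 pos [0.6791 0.3194 0.2162] units [-0.34   0.089  1.3  ] roll 0.0018
```

```bash
python3 -m pendant '[[0.85,[-0.34,0.09,0.2],0],[0.85,[-0.34,0.09,0.6],0],[0.85,[-0.34,0.09,0.9],0],[0.85,[-0.34,0.09,0.9],0]]' | grep -E 'force' && python3 -m pendant '[[0.85,[0,0,0.3],0],[0.85,[0,0,0.6],0],[0.85,[0,0,0.8],0],[0.85,[0,0,0.9],0],[0.85,[0,0,0.95],0],[0.85,[0,0,0.98],0],[0.85,[0,0,0.98],0]]' | grep -E 'pos|force'
```

```text
contact_force: [-0.9, -0.6, -0.6]
grasp_force: 0.0
tool_pos: [0.7227, 0.3132, -0.0048]
contact_force: [-0.3, 0.6, 0.4]
grasp_force: 0.0
```

```bash
python3 -c "
from h import *
go([.720,.312,-.028],65.2)"
```

```text
cur yaw y 65.7 alt roll 0.0025729202497143115 -0.9974270797502857
t 25.8 pos [ 0.7227  0.3132 -0.0048] units [ 0.017 -0.019  0.193] roll 0.0026
```

```bash
python3 -m pendant '[[0.85,[0.01,0,0.06],0],[0.85,[0.01,0,0.12],0],[0.85,[0.01,0,0.18],0],[0.85,[0.01,0,0.2],0],[0.85,[0.01,0,0.2],0]]' | grep -E 'pos|force' && python3 -m pendant '[[0.75,[0,0,0],0],[0.65,[0,0,0],0],[0.6,[0,0,0],0],[0.58,[0,0,0],0],[0.58,[0,0,0],0]]' | grep -E 'pos|force|width' && python3 -m pendant '[[0.58,[0,0,0.01],0],[0.58,[0,0,0.02],0],[0.58,[0,0,0.02],0]]' | grep -E 'pos|force|width'
```

```text
tool_pos: [0.7198, 0.313, -0.0319]
contact_force: [-0.4, 0.8, -0.2]
grasp_force: 0.0
tool_pos: [0.7207, 0.3133, -0.0303]
contact_force: [0.9, -0.5, -0.3]
gripper_width: 0.582
grasp_force: 0.0
tool_pos: [0.7208, 0.3134, -0.0325]
contact_force: [-1.6, 0.1, 2.2]
gripper_width: 0.578
grasp_force: 1.1
```

Table contact is at TCP -0.0325, so the earlier pinch was only about 1 mm deep. Now I grip properly.

```bash
python3 -m pendant '[[0.55,[0,0,-0.008],0],[0.5,[0,0,-0.01],0],[0.45,[0,0,-0.01],0],[0.4,[0,0,-0.01],0],[0.3,[0,0,-0.01],0],[0.3,[0,0,-0.01],0]]' && python3 -m pendant '[[0.3,[0,0,-0.1],0],[0.3,[0,0,-0.3],0],[0.3,[0,0,-0.6],0],[0.3,[0,0,-0.9],0],[0.3,[0,0,-0.9],0]]'
python3 - <<'E'
from feat import *
f=grab('wrist');keep(f,'wC');save(f,'pics/wC.png');M=q2R(manip.state()['tool_rot']);p=manip.state()['tool_pos']
P=p+M@np.array([.02,0,-.033]);z=P[2]
ap,h=feat(f,P[:2],z)
for q in list(ap)+([h] if h is not None else []): print(q,((onz(f,[q],z)[0]-p)@M).round(4))
E
```

```text
time: 27.7
tool_pos: [0.7213, 0.3137, -0.0307]
tool_rot: [0.001, 0.211, 0.978, 0.001]
contact_force: [-0.5, -0.0, 6.1]
gripper_width: 0.446
grasp_force: 59.0
time: 28.2
tool_pos: [0.7245, 0.3146, 0.0844]
tool_rot: [0.005, 0.211, 0.978, 0.003]
contact_force: [0.5, 0.0, 1.0]
gripper_width: 0.445
grasp_force: 59.4
[  213    87   112   211 16799] poly [[271, 87], [251, 88], [231, 99], [221, 110], [213, 135], [247, 297], [319, 268], [324, 244], [308, 122], [290, 96]] hole [281. 255.] rect ((692.0000610351562, 322.7072448730469), (48.266109466552734, 107.36751556396484), 73.71351623535156)
[271  87] [ 0.0849 -0.0041 -0.0334]
[251  88] [ 0.0845 -0.0133 -0.0334]
[231  99] [ 0.0797 -0.0227 -0.0334]
[221 110] [ 0.0749 -0.0276 -0.0334]
[213 135] [ 0.0636 -0.0321 -0.0334]
[247 297] [-0.0245 -0.0189 -0.0329]
[319 268] [-0.0067  0.0209 -0.0328]
[324 244] [ 0.0074  0.0231 -0.0328]
[308 122] [ 0.0695  0.0132 -0.0332]
[290  96] [ 0.081   0.0046 -0.0333]
[281. 255.] [ 0.0011  0.0003 -0.0329]
```

The tile is gripped but skewed: still rolled, with the round end up. I set it down flat on clear table a little to the side and regrip it squarely.

```bash
python3 -m pendant '[[0.3,[0.1,0.25,0],0],[0.3,[0.1,0.25,0.3],0],[0.3,[0.1,0.25,0.6],0],[0.3,[0.1,0.25,0.75],0],[0.3,[0.1,0.25,0.82],0],[0.3,[0.1,0.25,0.88],0],[0.3,[0.1,0.25,0.88],0]]' | grep -E 'pos|force' && python3 -m pendant '[[0.5,[0,0,0],0],[0.7,[0,0,0],0],[0.85,[0,0,0],0],[1,[0,0,0],0],[1,[0,0,0],0]]' | grep -E 'pos|force|width' && python3 -m pendant '[[1,[0,0,-0.4],0],[1,[0,0,-0.8],0],[1,[0,0,-0.95],0],[1,[0,0,-0.95],0]]' | grep -E 'time|pos|contact'
python3 - <<'E'
from feat import *
f=grab('wrist');keep(f,'wD');save(f,'pics/wD.png');feat(f,(.70,.355)); print(f['eye'])
from tile import tile; tile(f,.007,(.70,.355))
E
```

```text
tool_pos: [0.7226, 0.3456, -0.0288]
contact_force: [-0.3, 0.5, -0.9]
grasp_force: 59.6
tool_pos: [0.7222, 0.3457, -0.0289]
contact_force: [0.0, 0.1, -0.1]
gripper_width: 1.001
grasp_force: 0.0
time: 29.85
tool_pos: [0.7252, 0.3468, 0.0912]
contact_force: [0.5, -0.3, 0.2]
[ 241  109   63  104 4569] poly [[268, 109], [249, 116], [241, 133], [257, 212], [303, 204], [290, 125]] hole [277.5 193. ] rect ((684.8837890625, 354.72747802734375), (44.07769012451172, 87.62139129638672), 75.68830108642578)
[0.66288969 0.3738219  0.26359484]
rect ((684.8837890625, 354.72747802734375), (44.07769012451172, 87.62139129638672), 75.68830108642578) holes [array([0.71299331, 0.34775758, 0.007     ])] yaw 166.07409175115697
```

The tile is now flat and 44 × 87.6 mm at yaw 165.7°. I regrip 10 mm from the hole.

Run:
```python
from h import *
go([.7033,.3502,-.025],75.7)
```

```text
cur yaw y 65.7 alt roll -0.055668936908543284 0.9443310630914568
t 29.9 pos [0.7233 0.3461 0.0872] units [ 0.169 -0.04   0.935] roll -0.0557
```

```bash
python3 -m pendant '[[0.8,[0.169,-0.04,0.1],-0.0557],[0.8,[0.169,-0.04,0.4],-0.0557],[0.7,[0.169,-0.04,0.7],-0.0557],[0.65,[0.169,-0.04,0.85],-0.0557],[0.6,[0.169,-0.04,0.93],-0.0557],[0.6,[0.169,-0.04,0.95],-0.0557],[0.6,[0.169,-0.04,0.95],-0.0557]]' | grep -E 'pos|force'
python3 -c "
from h import *
go([.7033,.3502,-.031],75.7)"
```

```text
tool_pos: [0.7023, 0.3497, -0.0287]
contact_force: [-0.6, 0.3, 0.3]
grasp_force: 0.0
cur yaw y 75.7 alt roll -1.1485581142759807e-05 0.9999885144188573
t 30.6 pos [ 0.7023  0.3497 -0.0287] units [-0.007  0.006  0.019] roll -0.0
```

```bash
python3 -m pendant '[[0.57,[-0.005,0.005,0.015],0],[0.57,[-0.005,0.005,0.022],0],[0.57,[-0.005,0.005,0.022],0]]' | grep -E 'pos|contact' && python3 -m pendant '[[0.5,[0,0,0],0],[0.45,[0,0,0],0],[0.4,[0,0,0],0],[0.3,[0,0,0],0],[0.3,[0,0,0],0]]' | grep -vE 'rot' && python3 -m pendant '[[0.3,[0,0,-0.1],0],[0.3,[0,0,-0.3],0],[0.3,[0,0,-0.6],0],[0.3,[0,0,-0.9],0],[0.3,[0,0,-0.9],0]]' | grep -vE 'rot'
cat > heldt.py <<'E'
from feat import *
import sys
f=grab('wrist');keep(f,'wE');save(f,f'pics/held{manip.state()["time"]:.1f}.png');M=q2R(manip.state()['tool_rot']);p=np.array(manip.state()['tool_pos'])
P=p+M@np.array([.02,0,-.034]);z=P[2]
ap,h=feat(f,P[:2],z)
for q in list(ap)+([h] if h is not None else []): print(q,((onz(f,[q],z)[0]-p)@M).round(4)[:2],end=' ')
print()
E
python3 heldt.py
```

```text
tool_pos: [0.7028, 0.3501, -0.0312]
contact_force: [-0.6, 0.3, 1.0]
time: 31.4
tool_pos: [0.703, 0.3502, -0.0309]
contact_force: [-0.5, -0.4, 5.2]
gripper_width: 0.491
grasp_force: 61.3
time: 31.9
tool_pos: [0.7061, 0.3515, 0.0841]
contact_force: [0.6, 0.3, 0.3]
gripper_width: 0.492
grasp_force: 60.9
[  236   141    94   170 13533] poly [[267, 143], [248, 156], [237, 177], [242, 308], [323, 310], [326, 170], [301, 144]] hole [282.  285.5] rect ((691.0364990234375, 355.293212890625), (46.70570755004883, 93.21436309814453), 75.69147491455078)
[267 143] [ 0.0596 -0.0064] [248 156] [ 0.0535 -0.0157] [237 177] [ 0.0433 -0.0215] [242 308] [-0.0311 -0.0219] [323 310] [-0.0326  0.0238] [326 170] [0.0467 0.0223] [301 144] [0.0592 0.0099] [282.  285.5] [-0.0169  0.0006]
```

The grip is now square and centred, with the hole about 12 mm behind the pads. I will tilt the tile by raising its round end against the underside of the bar from behind, which is already its final heading.

```bash
python3 -m pendant '[[0.3,[-0.4,-0.1,0],0],[0.3,[-0.41,-0.4,0],-0.04],[0.3,[-0.41,-0.7,0],-0.08],[0.3,[-0.41,-0.72,0.2],-0.118],[0.3,[-0.41,-0.72,0.4],-0.118],[0.3,[-0.41,-0.72,0.42],-0.118],[0.3,[-0.41,-0.72,0.42],-0.118]]' | grep -vE 'rot'
python3 - <<'E'
from h import *
go([.5935+.9925*.069,.2387+.122*.069,.033],97)
# recheck bar back edge with views from behind (wA): project expected points
f=load('wA'); print(manip.state()['joint_pos'].round(2))
E
```

```text
time: 32.65
tool_pos: [0.7266, 0.2537, 0.0225]
contact_force: [-0.2, 0.1, -0.1]
gripper_width: 0.488
grasp_force: 61.0
cur yaw y 96.9 alt roll -0.0003261508169213951 0.9996738491830786
t 32.65 pos [0.7266 0.2537 0.0225] units [ 0.541  0.011 -0.085] roll -0.0003
[ 0.24  0.53  1.35  0.    1.27 -1.45]
```

```bash
python3 -m pendant '[[0.3,[0.3,0.01,0],0],[0.3,[0.54,0.01,0],0],[0.3,[0.54,0.01,0],0],[0.3,[0.54,0.01,0],0]]' | grep -E 'pos|contact' && python3 -m pendant '[[0.3,[0,0,-0.08],0],[0.3,[0,0,-0.16],0],[0.3,[0,0,-0.22],0],[0.3,[0,0,-0.26],0],[0.3,[0,0,-0.26],0]]' | grep -E 'pos|force' && python3 -m pendant '[[0.3,[0,0,-0.03],0],[0.3,[0,0,-0.06],0],[0.3,[0,0,-0.09],0],[0.3,[0,0,-0.09],0]]' | grep -E 'pos|force'
```

```text
tool_pos: [0.6648, 0.2481, 0.027]
contact_force: [0.8, -0.2, -0.7]
tool_pos: [0.6651, 0.2476, 0.058]
contact_force: [-0.0, 0.4, -0.2]
grasp_force: 61.6
tool_pos: [0.662, 0.2469, 0.0654]
contact_force: [-2.2, 0.1, -10.5]
grasp_force: 62.1
```

Contact is as predicted, with a 10 N downward reaction. I continue.

```bash
python3 -m pendant '[[0.3,[0,0,-0.03],0],[0.3,[0,0,-0.06],0],[0.3,[0,0,-0.09],0],[0.3,[0,0,-0.1],0],[0.3,[0,0,-0.1],0]]' | grep -E 'pos|force' && python3 -m pendant '[[0.3,[0,0,-0.03],0],[0.3,[0,0,-0.06],0],[0.3,[0,0,-0.09],0],[0.3,[0,0,-0.1],0],[0.3,[0,0,-0.1],0]]' | grep -E 'pos|force' ; python3 heldt.py
```

```text
tool_pos: [0.6653, 0.2477, 0.0811]
contact_force: [0.0, 1.2, -8.6]
grasp_force: 61.9
tool_pos: [0.6653, 0.2477, 0.093]
contact_force: [2.3, -0.2, -5.7]
grasp_force: 61.5
[  238   176    90   149 11241] poly [[255, 176], [244, 199], [238, 323], [327, 324], [318, 185], [311, 176]] hole [282.5 295.5] rect ((661.48486328125, 247.22293090820312), (83.29667663574219, 49.81929397583008), 6.871489524841309)
[255 176] [ 0.0455 -0.0132] [244 199] [ 0.0341 -0.0189] [238 323] [-0.0371 -0.0249] [327 324] [-0.0378  0.0249] [318 185] [0.0411 0.0173] [311 176] [0.0455 0.0138] [282.5 295.5] [-0.0197 -0.    ]
```

```bash
python3 -m pendant '[[0.3,[0,0,0.02],0],[0.3,[-0.3,0,0.02],0],[0.3,[-0.6,0,0.02],0],[0.3,[-0.6,0,0.02],0]]' | grep -E 'pos|force' && python3 -m pendant '[[0.3,[0,0,-0.4],0],[0.3,[0,0,-0.8],0],[0.3,[0,0,-0.9],0],[0.3,[0,0,-0.9],0]]' | grep -E 'time|pos|force'
cat > pnp.py <<'E'
from h import *
from scipy.optimize import least_squares
def hold():
    f=grab('wrist');keep(f,'wP');st=manip.state();save(f,f'pics/p{st["time"]:.1f}.png')
    M=q2R(st['tool_rot']);p=np.array(st['tool_pos'])
    hsv=cv2.cvtColor(f['img'],cv2.COLOR_RGB2HSV);m=((hsv[...,1]<75)&(hsv[...,2]>95)).astype(np.uint8)
    n,l,s,c=cv2.connectedComponentsWithStats(m);i=1+np.argmin([np.hypot(*(c[k]-[283,240])) if s[k,4]>2000 else 1e9 for k in range(1,n)])
    C,H=cv2.findContours((l==i).astype(np.uint8),cv2.RETR_CCOMP,cv2.CHAIN_APPROX_NONE)
    o=max(C,key=len).reshape(-1,2);h=max([k for k,q in zip(C,H[0]) if q[3]>=0],key=len).reshape(-1,2);hc=(h.min(0)+h.max(0))/2
    bl=o[np.argmax(-o[:,0]+1.5*o[:,1])];br=o[np.argmax(o[:,0]+1.5*o[:,1])];t=o[:,1].min();top=np.array([o[o[:,1]==t][:,0].mean(),t])
    px=np.array([bl,br,hc,top],float)
    # tile top-face points: square corners, hole, round tip (tile y sign: camera right = tool +y = -tile y)
    ob=np.array([[-.043,.022,0],[-.043,-.022,0],[-.029,0,0],[.045,0,0]])
    ok,rv,tv=cv2.solvePnP(ob,px,f['K'],f['D'],flags=cv2.SOLVEPNP_ITERATIVE)
    A=cv2.Rodrigues(rv)[0];T=np.array(f['tool_from_camera']);At=T[:3,:3]@A;tt=T[:3,:3]@tv.ravel()+T[:3,3]
    e=cv2.projectPoints(ob,rv,tv,f['K'],f['D'])[0].reshape(-1,2)-px
    nz=At[:,2];hole=tt+At@np.array([-.029,0,-.0035])
    W=M@At
    print('px',px.tolist(),'err',np.abs(e).max().round(2));print('hole in tool',hole.round(4),'world',(p+M@hole).round(4))
    x=W[:,0];print('tile x yaw',np.degrees(np.arctan2(x[1],x[0])).round(1),'pitch down',np.degrees(np.arcsin(-x[2])).round(1),'y slope',np.degrees(np.arcsin(W[2,1])).round(1))
hold()
E
python3 pnp.py
```

```text
tool_pos: [0.7387, 0.256, 0.0894]
contact_force: [-0.2, -0.3, -0.7]
grasp_force: 65.1
time: 35.8
tool_pos: [0.7374, 0.2569, 0.2035]
contact_force: [0.6, 0.2, -0.8]
grasp_force: 65.1
px [[232.0, 332.0], [332.0, 336.0], [280.0, 294.5], [283.5, 157.0]] err 3.18
hole in tool [-0.005   0.0001 -0.0603] world [0.7408 0.2571 0.2598]
tile x yaw -175.3 pitch down 41.0 y slope -16.5
```

```bash
cat > fit.py <<'E'
from h import *
from scipy.optimize import least_squares
def fit(f,p,M,v=95,show=True):
    hsv=cv2.cvtColor(f['img'],cv2.COLOR_RGB2HSV);m=((hsv[...,1]<75)&(hsv[...,2]>v)).astype(np.uint8)
    n,l,s,c=cv2.connectedComponentsWithStats(m);i=1+np.argmin([np.hypot(*(c[k]-[283,240])) if s[k,4]>2000 else 1e9 for k in range(1,n)])
    mm=(l==i)
    C,H=cv2.findContours(mm.astype(np.uint8),cv2.RETR_CCOMP,cv2.CHAIN_APPROX_NONE)
    h=max([k for k,q in zip(C,H[0]) if q[3]>=0],key=len).reshape(-1,2);hc=(h.min(0)+h.max(0))/2
    rows=np.where(mm.any(1))[0];
    W={r:(np.where(mm[r])[0].min(),np.where(mm[r])[0].max()) for r in rows}
    if show: print('hole',hc,h.min(0),h.max(0),'rows',rows.min(),rows.max(),{int(r):tuple(map(int,W[r])) for r in rows[::10]})
    return hc,rows,W,T if False else None
if __name__=='__main__':
    st=manip.state();fit(load('wP'),st['tool_pos'],None)
E
python3 fit.py
```

```text
hole [280.  294.5] [269 280] [291 309] rows 157 339 {157: (280, 287), 167: (256, 310), 177: (248, 317), 187: (244, 322), 197: (243, 323), 207: (243, 323), 217: (242, 324), 227: (243, 324), 237: (242, 324), 247: (244, 322), 257: (244, 322), 267: (244, 322), 277: (243, 322), 287: (243, 323), 297: (240, 325), 307: (238, 328), 317: (235, 330), 327: (231, 335), 337: (294, 306)}
```

```bash
cat > fit2.py <<'E'
from fit import *
def solve(hr,tip,wr,show=True):
    f=load('wP');T=np.array(f['tool_from_camera']);Ti=np.linalg.inv(T)
    def pr(P):
        P=np.atleast_2d(P)@Ti[:3,:3].T+Ti[:3,3];return cv2.projectPoints(P.reshape(-1,1,3),np.zeros(3),np.zeros(3),f['K'],f['D'])[0].reshape(-1,2)
    def res(q):
        x0,z0,th=q;P=lambda x,y:[x0+x*np.cos(th),y,z0+x*np.sin(th)]
        o=[pr(P(-.029,0))[0][1]-hr,pr(P(.045,0))[0][1]-tip]
        xs=np.linspace(-.043,.023,67);L=pr([P(x,-.022) for x in xs]);R=pr([P(x,.022) for x in xs]);w=R[:,0]-L[:,0];rr=L[:,1]
        for r,wd in wr: o.append(np.interp(r,rr[::-1],w[::-1])-wd)
        return o
    s=least_squares(res,[-.0,-.036,.6]);x0,z0,th=s.x
    hole=np.array([x0-.029*np.cos(th)-.0035*np.sin(th)*-1*1, 0, z0-.029*np.sin(th)+.0035*np.cos(th)]) # mid thickness
    hole[0]=x0-.029*np.cos(th)-.0035*np.sin(th)
    print('theta',np.degrees(th).round(1),'x0,z0',s.x[:2].round(4),'hole tool',hole.round(4),'res',np.round(s.fun,1))
    return hole,th
if __name__=='__main__':
    solve(294.5,157,[(207,81),(227,82)]);solve(294.5,157,[(297,86)]);solve(294.5,157,[(307,91)]);solve(294.5,157,[(207,81),(227,82),(297,86),(307,91)])
E
python3 fit2.py
```

```text
theta 22.9 x0,z0 [ 0.0109 -0.0279] hole tool [-0.0172  0.     -0.0359] res [-0.1  0.1  0.2 -0.1]
theta 25.5 x0,z0 [ 0.0117 -0.0289] hole tool [-0.0159  0.     -0.0383] res [ 0.  0. -0.]
theta 31.7 x0,z0 [ 0.0139 -0.0322] hole tool [-0.0126  0.     -0.0445] res [-0.  0.  0.]
theta 29.7 x0,z0 [ 0.0127 -0.0298] hole tool [-0.0142  0.     -0.0411] res [-0.5  0.7  0.5  0.9  1.9 -2.4]
```

The tile is now pitched about 27° round end down, close enough to the peg's 40° to pass through the 14 mm hole. I move above the peg tip, along its axis.

Run:
```python
from h import *
go([.5398,.2321,.2035],97.1)
go([.5398,.2321,.137],97.1)
```

```text
cur yaw y 97.0 alt roll -0.0008033243076675313 0.9991966756923325
t 35.85 pos [0.736  0.2565 0.1995] units [ 1.647 -0.003 -0.038] roll -0.0008
cur yaw y 97.0 alt roll -0.0008033243076675313 0.9991966756923325
t 35.85 pos [0.736  0.2565 0.1995] units [ 1.649 -0.004  0.516] roll -0.0008
```

```bash
python3 -m pendant '[[0.3,[0.4,0,-0.1],0],[0.3,[0.8,0,-0.1],0],[0.3,[0.85,0,-0.1],0]]' | grep contact && python3 -m pendant '[[0.3,[0.4,0,0],0],[0.3,[0.8,0,0],0],[0.3,[0.8,0,0],0],[0.3,[0.8,0,0],0],[0.3,[0.8,0,0],0]]' | grep -E 'pos|force'; python3 pnp.py | head -1; python3 fit.py | cut -c1-400
python3 - <<'E'
from h import *
go([.5398,.2321,.137],97.1)
f=load('wP');print('peg tip px',proj(f,[[.5647,.2351,.1635],[.5935,.2387,.13]]))
E
```

```text
contact_force: [0.2, 0.2, -1.3]
tool_pos: [0.5398, 0.2323, 0.2088]
contact_force: [0.1, 0.4, -0.5]
grasp_force: 65.1
px [[240.0, 323.0], [325.0, 323.0], [283.0, 294.5], [283.0, 157.0]] err 0.41
hole [283.  294.5] [269 280] [297 309] rows 157 323 {157: (279, 287), 167: (256, 310), 177: (248, 318), 187: (244, 322), 197: (243, 324), 207: (243, 323), 217: (242, 324), 227: (242, 324), 237: (242, 324), 247: (244, 322), 257: (244, 322), 267: (244, 322), 277: (243, 322), 287: (243, 323), 297: (241, 325), 307: (240, 325), 317: (240, 325)}
cur yaw y 96.9 alt roll -0.0009711368028755866 0.9990288631971244
t 36.7 pos [0.5402 0.2323 0.2091] units [ 0.004 -0.001  0.601] roll -0.001
peg tip px [[282.38307325 247.71945921]
 [282.57679239 262.37301847]]
```

```bash
python3 pnp.py
python3 - <<'E'
from fit2 import *
solve(294.5,157,[(207,81),(227,83),(307,86),(317,86)])
E
```

```text
px [[240.0, 323.0], [325.0, 323.0], [283.0, 294.5], [283.5, 157.0]] err 0.4
hole in tool [-0.0173  0.0001 -0.0362] world [0.5575 0.2345 0.2454]
tile x yaw -173.5 pitch down 22.5 y slope 1.2
theta 24.4 x0,z0 [ 0.0114 -0.0286] hole tool [-0.0164  0.     -0.0374] res [ 0.1 -0.1  0.4 -0.7 -0.2  0.3]
```

```bash
python3 -m pendant '[[0.3,[0,0,0.3],0],[0.3,[0,0,0.5],0],[0.3,[0,0,0.59],0],[0.3,[0,0,0.59],0],[0.3,[0,0,0.59],0]]' | grep -E 'pos|contact'
python3 - <<'E'
from h import *
go([.5398,.2321,.1376],97.1)
E
```

```text
tool_pos: [0.5402, 0.2324, 0.1395]
contact_force: [-1.3, -0.4, 0.3]
cur yaw y 96.9 alt roll -0.0009111870680669654 0.9990888129319331
t 37.25 pos [0.5402 0.2324 0.1395] units [ 0.004 -0.002  0.016] roll -0.0009
```

Now I slide along the peg axis in small steps, watching the force.

```bash
python3 -m pendant '[[0.3,[0.003,0,0.015],0],[0.3,[-0.02,0,0.047],0],[0.3,[-0.05,0,0.08],0],[0.3,[-0.078,0,0.11],0],[0.3,[-0.078,0,0.11],0]]' | grep -E 'pos|contact'; python3 -m pendant '[[0.3,[-0.027,0,0.032],0],[0.3,[-0.027,0,0.032],0]]' | grep -E 'pos|contact'; python3 pnp.py
```

```text
tool_pos: [0.5483, 0.2332, 0.1243]
contact_force: [-0.9, -0.3, -0.5]
tool_pos: [0.5516, 0.2337, 0.1207]
contact_force: [-0.1, 0.1, -1.1]
px [[240.0, 323.0], [325.0, 324.0], [282.5, 288.0], [283.0, 157.0]] err 2.49
hole in tool [-0.0074  0.0009 -0.0501] world [0.5588 0.2354 0.1711]
tile x yaw -174.6 pitch down 38.6 y slope -23.4
```

No contact force, and the peg tip now shows in the hole: its outline changed from row 294 to 288. I continue with a small centring correction.

```bash
python3 -m pendant '[[0.3,[-0.035,0,0.025],0],[0.3,[-0.062,0,0.057],0],[0.3,[-0.062,0,0.057],0]]' | grep -E 'pos|contact'; python3 -m pendant '[[0.3,[-0.027,0,0.032],0],[0.3,[-0.053,0,0.064],0],[0.3,[-0.053,0,0.064],0]]' | grep -E 'pos|contact'
python3 - <<'E'
from h import *
s=manip.state();h=s['tool_pos']+q2R(s['tool_rot'])@np.array([-.0168,0,-.0368]);d=h-np.array([.5935,.2387,.130])
y=np.radians(7.1);a=np.array([-.643*np.cos(y),-.643*np.sin(y),.766]);x=np.array([.766*np.cos(y),.766*np.sin(y),.643]);print('in seat frame x,y,z',d@x,d@np.cross(a,x),d@a)
E
```

```text
tool_pos: [0.559, 0.2345, 0.1137]
contact_force: [-0.2, -0.4, -1.5]
tool_pos: [0.5652, 0.2353, 0.1059]
contact_force: [-0.6, 0.1, -0.9]
in seat frame x,y,z -0.0007986232401149141 7.206070932292761e-05 0.017237663525448824
```

```bash
python3 -m pendant '[[0.3,[-0.027,0,0.032],0],[0.3,[-0.05,0,0.06],0],[0.3,[-0.05,0,0.06],0],[0.3,[-0.05,0,0.06],0]]' | grep -E 'time|pos|contact'
python3 - <<'E'
from h import *
s=manip.state();h=s['tool_pos']+q2R(s['tool_rot'])@np.array([-.0168,0,-.0368]);d=h-np.array([.5935,.2387,.130])
y=np.radians(7.1);a=np.array([-.643*np.cos(y),-.643*np.sin(y),.766]);x=np.array([.766*np.cos(y),.766*np.sin(y),.643]);print('in seat frame x,y,z',d@x,d@np.cross(a,x),d@a)
E
```

```text
time: 39.0
tool_pos: [0.5712, 0.2361, 0.0994]
contact_force: [-0.6, 0.5, -0.4]
in seat frame x,y,z -0.0003426053825039886 0.00012242811104530232 0.008377627332554368
```

```bash
python3 -m pendant '[[0.52,[0,0,0],0],[0.56,[0,0,0],0],[0.62,[0,0,0],0],[0.68,[0,0,0],0],[0.68,[0,0,0],0],[0.68,[0,0,0],0]]' | grep -vE 'rot'; python3 -m pendant '[[0.68,[0,0,-0.2],0],[0.68,[0,0,-0.5],0],[0.68,[0,0,-0.9],0],[0.68,[0,0,-0.95],0],[0.68,[0,0,-0.95],0]]' | grep -vE 'rot'; python3 -m pendant '[[0.68,[0.35,0,-0.4],0],[0.68,[0.35,0,-0.5],0],[0.68,[0.35,0,-0.5],0],[0.68,[0.35,0,-0.5],0]]' | grep -E 'contact|pos'
python3 - <<'E'
from feat import *
f=grab('wrist');keep(f,'wF');save(f,'pics/wF.png')
a,h=feat(f,(.56,.234),.105)
C=[.5935,.2387,.1335]
print('proj seat/hole',proj(f,C),'tip',proj(f,[.5647,.2351,.1635]))
y=np.radians(7.1);
for th in (40,50):
    t=np.radians(th);x=np.array([-np.cos(t)*np.cos(y),-np.cos(t)*np.sin(y),-np.sin(t)]);w=np.array([np.sin(y),-np.cos(y),0])
    print(th,[proj(f,np.array([.5913,.2384,.1327])+x*k+w*j)[0].round(0).tolist() for k,j in((.074,0),(-.014,.022),(-.014,-.022),(.052,.022),(.052,-.022))])
E
```

```text
time: 39.6
tool_pos: [0.5712, 0.2362, 0.0997]
contact_force: [0.1, 0.1, -0.1]
gripper_width: 0.68
grasp_force: 0.0
time: 40.1
tool_pos: [0.5727, 0.2366, 0.2169]
contact_force: [0.4, 0.4, -1.0]
gripper_width: 0.684
grasp_force: 0.0
tool_pos: [0.5292, 0.231, 0.2721]
contact_force: [-0.7, -0.3, -0.4]
[ 263  198   39   59 1982] poly [[270, 201], [263, 254], [301, 254], [299, 206], [288, 198]] hole [278. 242.] rect ((578.3753662109375, 235.99530029296875), (75.685546875, 48.28214645385742), 6.905667304992676)
proj seat/hole [[282.65896913 248.32524924]] tip [[282.51997057 233.53737129]]
40 [[283.0, 190.0], [263.0, 258.0], [302.0, 258.0], [265.0, 206.0], [300.0, 206.0]]
50 [[283.0, 196.0], [263.0, 257.0], [302.0, 257.0], [265.0, 209.0], [300.0, 209.0]]
```

The tile hangs on the peg. I triangulate its square-end corners from a second position to see how far down it sits.

```bash
python3 -m pendant '[[0.68,[0,0.4,0],0],[0.68,[0,0.8,0],0],[0.68,[0,0.8,0],0],[0.68,[0,0.8,0],0]]' | grep -E 'time'
python3 - <<'E'
from feat import *
g=grab('wrist');keep(g,'wG');save(g,'pics/wG.png');f=load('wF')
t=grab('top');keep(t,'tG')
a,h=feat(g,(.56,.234),.105)
np.set_printoptions(suppress=True)
y=np.radians(7.1);A=np.array([-.643*np.cos(y),-.643*np.sin(y),.766]);X=np.array([.766*np.cos(y),.766*np.sin(y),.643]);Y=np.cross(A,X);S=np.array([.5935,.2387,.130])
fr=lambda p:np.array([(p-S)@X,(p-S)@Y,(p-S)@A])
ga=np.array(a);fa=np.array([[263,254],[301,254]])
# square corners in g: the two lowest extreme points
b=sorted(ga.tolist(),key=lambda q:-q[1])[:3];print(b)
np.save('b.npy',b)
for q in fa:
    for r in b:
        p,e=tri([(f,q),(g,r)])
        if max(e)<.003: print(q,r,p.round(4),'seat frame',fr(p).round(4),np.round(e,4))
p0=np.array([.5292,.2311,.1]);
E
```

```text
time: 40.95
[ 176  199   48   59 1968] poly [[219, 201], [203, 199], [191, 206], [176, 254], [198, 257], [217, 246], [223, 216]] hole [200. 243.] rect ((580.458740234375, 234.10394287109375), (47.02842330932617, 86.87970733642578), 74.81085968017578)
[[198, 257], [176, 254], [217, 246]]
[263 254] [198, 257] [0.6434 0.2153 0.0479] seat frame [-0.0171 -0.0294 -0.0929] [0.0015 0.0015]
[263 254] [176, 254] [0.5964 0.2171 0.1476] seat frame [ 0.0115 -0.0218  0.0134] [0.0005 0.0005]
[301 254] [198, 257] [0.5728 0.2536 0.1939] seat frame [0.0268 0.0174 0.061 ] [0.0008 0.0008]
[301 254] [176, 254] [0.5525 0.2481 0.2377] seat frame [0.0389 0.0144 0.1079] [0.0005 0.0005]
```

The corner lies 13.4 mm up in the seat frame, so the hole centre is about 8 mm up: within limits but not quite on the collar. I nudge it down gently with the fingers straddling the peg.

Run:
```python
from h import *
go([.593,.2386,.17],97.1)
```

```text
cur yaw y 96.9 alt roll -0.0010607271361406686 0.9989392728638593
t 41.05 pos [0.5178 0.3255 0.2717] units [-0.537 -0.793  0.847] roll -0.0011
```

```bash
python3 -m pendant '[[0.38,[-0.3,-0.4,0],0],[0.38,[-0.537,-0.793,0.1],0],[0.38,[-0.537,-0.793,0.4],0],[0.38,[-0.537,-0.793,0.8],0],[0.38,[-0.537,-0.793,0.85],0],[0.38,[-0.537,-0.793,0.85],0]]' | grep -vE 'rot' && python3 -m pendant '[[0.38,[0,0,0.15],0],[0.38,[0,0,0.28],0],[0.38,[0,0,0.33],0],[0.38,[0,0,0.33],0]]' | grep -E 'pos|contact' && python3 -m pendant '[[0.38,[0,0,0.025],0],[0.38,[0,0,0.05],0],[0.38,[0,0,0.05],0]]' | grep -E 'pos|contact'
```

```text
time: 41.65
tool_pos: [0.5921, 0.2384, 0.1695]
contact_force: [-0.7, -0.0, 1.5]
gripper_width: 0.378
grasp_force: 0.0
tool_pos: [0.5926, 0.2397, 0.1307]
contact_force: [-0.4, -0.3, 0.4]
tool_pos: [0.5934, 0.2398, 0.126]
contact_force: [-0.3, -0.6, 0.4]
```

```bash
python3 -m pendant '[[0.38,[0,0,0.025],0],[0.38,[0,0,0.05],0],[0.38,[0,0,0.05],0]]' | grep -E 'pos|contact' && python3 -m pendant '[[0.38,[0,0,0.02],0],[0.38,[0,0,0.03],0],[0.38,[0,0,0.03],0]]' | grep -E 'pos|contact'
```

```text
tool_pos: [0.5931, 0.2396, 0.1193]
contact_force: [1.3, -0.5, -0.5]
tool_pos: [0.594, 0.2398, 0.1169]
contact_force: [1.3, -0.4, 1.2]
```

```bash
python3 -m pendant '[[0.38,[0,0,0.015],0],[0.38,[0,0,0.015],0]]' | grep -E 'pos|contact' && python3 -m pendant '[[0.38,[0,0,0.015],0],[0.38,[0,0,0.015],0]]' | grep -E 'pos|contact'&& python3 -m pendant '[[0.38,[0,0,0.015],0],[0.38,[0,0,0.015],0]]' | grep -E 'time|pos|contact'
```

```text
tool_pos: [0.5946, 0.2399, 0.1158]
contact_force: [1.4, 0.2, 3.8]
tool_pos: [0.5953, 0.24, 0.1148]
contact_force: [3.4, -0.7, 6.2]
time: 43.55
tool_pos: [0.5962, 0.2401, 0.114]
contact_force: [3.0, -0.4, 7.4]
```

```bash
python3 -m pendant '[[0.38,[0.01,0,0.02],0],[0.38,[0.01,0,0.02],0]]' | grep -E 'pos|contact'; python3 -m pendant '[[0.38,[0,0,-0.3],0],[0.38,[0,0,-0.6],0],[0.38,[0,0,-0.9],0],[0.38,[0,0,-0.9],0]]' | grep -E 'pos|contact'; python3 -m pendant '[[0.38,[0.5,0,-0.5],0],[0.38,[0.5,0,-0.5],0],[0.38,[0.5,0,-0.5],0],[0.38,[0.5,0,-0.5],0]]' | grep pos
cat > chk.py <<'E'
from feat import *
import sys
y=np.radians(7.1);A=np.array([-.643*np.cos(y),-.643*np.sin(y),.766]);X=np.array([.766*np.cos(y),.766*np.sin(y),.643]);Y=np.cross(A,X);S=np.array([.5935,.2387,.130])
fr=lambda p:np.array([(p-S)@X,(p-S)@Y,(p-S)@A])
f=grab('wrist');keep(f,sys.argv[1]);save(f,f'pics/{sys.argv[1]}.png');feat(f,(.56,.234),.105);print(manip.state()['time'],manip.state()['tool_pos'])
E
python3 chk.py wH; python3 -m pendant '[[0.5,[0,0.4,0],0],[0.5,[0,0.8,0],0],[0.5,[0,0.8,0],0],[0.5,[0,0.8,0],0]]' | grep -E 'time'; python3 chk.py wI
```

```text
tool_pos: [0.5965, 0.2402, 0.1135]
contact_force: [5.4, -0.6, 10.9]
tool_pos: [0.5947, 0.2404, 0.2231]
contact_force: [-0.1, -0.7, 0.8]
tool_pos: [0.5322, 0.2323, 0.2761]
[ 262  188   40   65 2151] poly [[272, 190], [264, 202], [263, 250], [300, 250], [297, 197], [285, 188]] hole [277. 238.] rect ((574.4777221679688, 234.08682250976562), (83.50248718261719, 49.513343811035156), 10.536108016967773)
44.6 [0.53208971 0.23212864 0.2748683 ]
time: 45.0
[ 177  189   46   65 2226] poly [[216, 191], [200, 190], [189, 198], [178, 251], [216, 251], [222, 209]] hole [200.  239.5] rect ((574.523681640625, 230.77853393554688), (49.694557189941406, 87.82044219970703), 86.05276489257812)
45.05 [0.52071534 0.3271948  0.27416807]
```

Run:
```python
from h import *
y=np.radians(7.1);A=np.array([-.643*np.cos(y),-.643*np.sin(y),.766]);X=np.array([.766*np.cos(y),.766*np.sin(y),.643]);Y=np.cross(A,X);S=np.array([.5935,.2387,.130])
fr=lambda p:np.array([(p-S)@X,(p-S)@Y,(p-S)@A]).round(4)
f=load('wH');g=load('wI')
for n,a,b in [('L',(262.5,251),(177.5,252)),('R',(300.5,251),(216.5,252)),('tip',(280,188),(206,189)),('rL',(263.5,203),(186,203)),('rR',(298,203),(222,205))]:
    p,e=tri([(f,a),(g,b)]);print(n,p.round(4),fr(p),np.round(e,4))
for F in (f,g): print('seat,tip px',proj(F,[S,S+.045*A]).round(1).tolist(),'expected home corners+tip', [proj(F,S+.007*A+X*k+Y*j)[0].round(0).tolist() for k,j in((.014,-.022),(.014,.022),(-.074,0))])
# hold still & gray patches in peg zone
t=load('tG');
```

```text
L [0.6001 0.2174 0.1434] [ 0.0116 -0.0219  0.0077] [0.0002 0.0002]
R [0.5961 0.2608 0.1402] [0.0107 0.0216 0.0044] [0.0002 0.0002]
tip [0.5382 0.2295 0.0777] [-0.0765 -0.0023 -0.004 ] [0. 0.]
rL [0.5548 0.211  0.0988] [-0.0521 -0.0227  0.003 ] [0.0007 0.0007]
rR [0.5523 0.2544 0.0927] [-0.0538  0.0206 -0.0036] [0.0006 0.0006]
seat,tip px [[281.8, 243.2], [281.5, 229.6]] expected home corners+tip [[262.0, 253.0], [301.0, 253.0], [282.0, 185.0]]
seat,tip px [[199.8, 244.5], [188.4, 230.9]] expected home corners+tip [[177.0, 254.0], [216.0, 254.0], [205.0, 186.0]]
```

The tile is home: corners 4–8 mm up, a droop of about 6.5°, centred on the peg. I check the jar and bystanders against the first picture, then hand in.

Run:
```python
from h import *
for n,boxes in (('scene',dict(jar=(178,215,32,35),plain=(328,215,40,28),cup=(247,258,28,30),rib=(215,208,26,26),mug=(418,205,46,45),tub=(144,188,36,46))),):
    a=load(n)['img'].astype(np.float32);b=grab(n)['img'].astype(np.float32)
    for k,(x,y,w,h) in boxes.items():
        s,r=cv2.phaseCorrelate(cv2.cvtColor(a[y:y+h,x:x+w],7),cv2.cvtColor(b[y:y+h,x:x+w],7));print(k,np.round(s,1),round(r,2))
s=manip.state();print(s['time'],s['contact_force'])
print(manip.job_done())
```

```text
jar [0.4 0. ] 0.89
plain [-0.1 -0. ] 1.02
cup [ 0.1 -0.1] 1.03
rib [0.4 0.7] 1.04
mug [0.  0.5] 0.98
tub [-0.1 -0. ] 0.98
45.1 [-0.3448799   0.29971973 -0.41935164]
the job is handed in; nothing more can be done
None
```

I handed the job in at 45.1 s: the jar's label faces the reader to within about 2°, and the tile hangs on the free peg down at the collar, long end down. It took a second grasp because I dropped the tile once. The other things I checked hadn't moved, though I didn't check the brush, and no verdict came back.

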